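Set out a slide staining line

ROBOT

A 6-joint arm with a two-finger parallel gripper is mounted at the origin on a cart in front of the work surface, level with it; the furniture and walls round the work are solid. World frame = base frame: x ahead of the robot, y to its left, z up, the work surface at z = 0. Lengths are in m, angles in rad, forces in N, time in s.
With the tool pointing down it reaches from about 0.3 to 0.775 m from the base axis. Payload 14.6 kg.
Tool frame: the origin (TCP) lies midway between the tips of the shut fingers; the grasp point (between the pads) lies 19 mm behind it (arm.tcp_to_grasp is the distance from the TCP to the grasp point, in m); z points along the fingers, y is the line along which they close (so a half turn about z gives the same grasp; the last joint's range is limited). The gripper opens to 85 mm and grips with 20 to 120 N. Pads are 22 mm wide; open, the fingers measure 114 mm over their backs; the gripper's body (76 mm by 85 mm) begins 54 mm behind the grasp point. The pads swing forward as they close: fully open they stand 13 mm farther back than shut.
Start: joints at [1.261, 0.3, 1.521, -0, 1.321, -0.067], TCP at [0.132, 0.534, 0.231] pointing down, gripper open.
Joint ranges: [-3.03, 3.03], [-0.79, 2.21], [0.23, 2.52], [-1.04, 4.18], [0, 3.07], [-2.55, 2.55]. Speed limits (rad/s): [2.22, 2.22, 2.57, 3.14, 3.14, 3.14].

INTERFACE

Orientations are given as a unit quaternion [x, y, z, w].
In Python, from workcell import sensors, cams, arm gives the robot as it stands. The module is installed in compiled form; this text tells all that it offers.
- The arm moves only by the tool jog_arm, never from a script. Its argument "commands" is a list of rows, each an object of numbers: "dx", "dy", "dz": the shift along the tool's x, y, z in m; "ax", "ay", "az": the turn, a rotation vector about the tool's x, y, z in rad; "jaw": the closure, from 0 (fully open) to 1 (shut). A call has 1 to 10 rows; each row shifts and turns the commanded pose from where the row before left it, along the tool's axes as they then stand; what a row does not reach is not made up. A row lasts 1/12 s, in which the tool goes at most 41.7 mm and 7.16 degrees, less where a joint would pass 70% of its speed; a pose out of reach is approached as far as the arm can. A call is refused whole if a number of a shift passes 0.0417 or a number of a turn 0.125, either way. A call with a gripper value outside its range is refused whole. The fingers move at their own pace and stop on an object; "force" is the grip in N (left out, the last holds). Time passes only in rows, so rows that do not move let the fingers close. It gives the time, the measured TCP pose, the force, the opening and the grip force at its end, in the units of the state.
- sensors.read_state(): the state, without advancing time (a new reading comes with each control period).
- cams.read_camera(name): name is "scene" or "top" or "wrist"; returns a dict with "pixels" (400x640x3 uint8, blue, green, red), "fov_y" (degrees; the focal length in pixels is half the picture's height over the tangent of half this angle, whatever the lens; pixels are square), "cx", "cy" (the principal point, pixels), "T" (4x4, takes a point from camera to world coordinates); the wrist camera has in their place "tool_from_camera" (4x4, takes a point from camera to tool coordinates, whose origin is the TCP and whose axes are the flange's). Camera axes: x right, y down, z forward; pixel columns grow to the right and rows downward; lengths in m; the calibration is good to about 2 mm. The wrist camera is an equidistant fisheye: a pixel r from the principal point sees the ray r / f radians off the axis. A picture is of the moment at which its call begins: read the wrist's pose just before it. There is no depth.
- arm.sign_off(): hands the job in; it is judged then, once.
Trained networks look in the newest picture that a camera, given by its name, has taken for a name from the list of things; names that differ only in an ending like _2 or _b are one class to them, and where a whole thing is asked for, a point or a joint stands for the part that bears it (a point fixed in the world has none). Each returns a list of dicts, best first, with "confidence" (0 to 1); they miss things now and then, are a little off and sometimes report something else, mostly with a low value. They report only what shows in the picture. A call takes as long as a camera call. They do not tell look-alikes from the thing itself.
- cams.outline_of(camera, thing): "pixels" (400x640 bool, what is visible of it) and "extent" ([left, top, right, bottom] in pixels, round what is visible of it).
The state is a dict: "time": time; "joint_positions": joint angles; "qd": joint speeds; "joint_efforts": joint torques, N m; "eef_pos": TCP position; "eef_rot": TCP orientation; "contact_force": force on the tool from outside, world axes, zero at the start; "wrist_torque": the same for the moment, N m; "gripper_width": finger opening in m; "finger_force": force on a finger pad.
Only numpy, scipy, OpenCV 4.12 (cv2) and the standard library are available. Lean on these libraries where they do the work, as an engineer would, in place of code of your own. Each camera call takes 0.05 s, during which the arm holds its last target. There are 200 camera calls.

TASK

Set out the staining line on the row of three black coasters: stand the red bottle on the coaster next to the blue slide box, the green bottle on the coaster next to the white bowl and the blue bottle on the coaster between them, each upright in the middle of its coaster, and lay the timer face up on the middle of the slide box's lid. Leave the yellow bottle where it stands, and do not tip any bottle over.

Things in the scene. Friction and masses are not known exactly. Their poses are not given: they have to be found in the camera images.
- bottle_red: white dropper bottle with red label, red screw cap and pointed nozzle; loose, upright, 100 mm tall in all; round body 34 mm across, straight from 10 to 50 mm up, shoulder above, body ends at 69 mm, cap and nozzle 11 to 21 mm across above that; 0.05 to 0.085 kg. Origin at the centre of its underside, z up along its axis
- bottle_green: white dropper bottle with green label, green screw cap and pointed nozzle; loose, upright, 100 mm tall in all; round body 39 mm across, straight from 10 to 50 mm up, shoulder above, body ends at 69 mm, cap and nozzle 11 to 21 mm across above that; 0.05 to 0.085 kg. Origin at the centre of its underside, z up along its axis
- bottle_blue: white dropper bottle with blue label, blue screw cap and pointed nozzle; loose, upright, 100 mm tall in all; round body 37 mm across, straight from 10 to 50 mm up, shoulder above, body ends at 69 mm, cap and nozzle 11 to 21 mm across above that; 0.05 to 0.085 kg. Origin at the centre of its underside, z up along its axis
- bottle_yellow: white dropper bottle with yellow label, yellow screw cap and pointed nozzle; loose, upright, 100 mm tall in all; round body 32 mm across, straight from 10 to 50 mm up, shoulder above, body ends at 69 mm, cap and nozzle 11 to 21 mm across above that; 0.05 to 0.085 kg. Origin at the centre of its underside, z up along its axis. Not needed for this job: it stays where it stands
- timer: white lab timer with a grey display and coloured buttons on top, loose, lying face up; 66 mm along its x, 62 mm along its y, 22 mm high over the buttons (sides 19 mm high), rounded corners; about 0.06 to 0.1 kg. Origin at the centre of its underside, z up
- coaster_left: fixed flat round black coaster with a thin white ring, 60 mm across, 4 mm thick, the left end of the row of three, 85 mm from centre to centre (left and right as seen from the robot). Origin at the centre of its underside, on the worktop; x points away from the robot across the row, y to the left along the row
- coaster_middle: fixed flat round black coaster with a thin white ring, 60 mm across, 4 mm thick, the middle of the row of three, 85 mm from centre to centre (left and right as seen from the robot). Origin at the centre of its underside, on the worktop; x points away from the robot across the row, y to the left along the row
- coaster_right: fixed flat round black coaster with a thin white ring, 60 mm across, 4 mm thick, the right end of the row of three, 85 mm from centre to centre (left and right as seen from the robot). Origin at the centre of its underside, on the worktop; x points away from the robot across the row, y to the left along the row
- slide_box: blue slide box with a closed flat lid, fixed, 87 mm along its x (across the row), 100 mm along its y (along the row), 34 mm high; it stands at one end of the row of coasters, either end, 110 mm from the centre of the end coaster. Origin at the centre of its underside
- bowl: white ceramic bowl, fixed, 130 mm across, 56 mm high; it stands at the other end of the row, 110 mm from the centre of the end coaster. Origin at the centre of its underside
Things that resemble listed ones, but are neither listed nor needed, are in the scene too. What is shaped like the coaster_middle but purple is not meant. What is shaped like the coaster_right but purple is not meant.

How it is judged:
By the outcome, as a careful person would: the job done as asked, in the order asked, and still so for the second after the job is handed in, with the robot touching nothing.
It also fails if it takes over 104 s, if anything falls off the work surface, if the arm or the gripper's body presses on something with over 40 N, if the wrist force passes 120 N, or if a joint passes its speed limit or range.

## Working session

There is one attempt and no reset: what is moved stays moved. The work goes in short steps, Python scripts to look and compute and a tool call to move; the robot and the scene stay as the last step left them, time stands still between calls to the robot, and variables do not carry over. Pictures are saved under pics/ and viewed, at most 14 in all, crops included, and the job is handed in when it is done.

Besides the shell and the picture viewer there is one more tool, called after ">>>" by a JSON object that holds its "fn" and its "kwargs". jog_arm: Moves the arm, as the interface text tells. Its arguments: {"type":"object","properties":{"commands":{"type":"array","items":{"type":"object","properties":{"dx":{"type":"number"},"dy":{"type":"number"},"dz":{"type":"number"},"ax":{"type":"number"},"ay":{"type":"number"},"az":{"type":"number"},"jaw":{"type":"number"}}}},"force":{"type":"number"}},"required":["commands"]}

```bash
mkdir -p pics; cat > h.py <<'E'
import numpy as np, cv2
from workcell import sensors, cams, arm
def ray(c,u,v):
    f=200/np.tan(np.radians(c["fov_y"])/2)
    return c["T"][:3,:3]@np.array([(u-c["cx"])/f,(v-c["cy"])/f,1.]),c["T"][:3,3]
def at(c,u,v,z):
    d,o=ray(c,u,v); return (o+d*(z-o[2])/d[2])[:3]
def proj(c,p):
    f=200/np.tan(np.radians(c["fov_y"])/2)
    q=c["T"][:3,:3].T@(np.array(p)-c["T"][:3,3]); return np.array([c["cx"]+f*q[0]/q[2],c["cy"]+f*q[1]/q[2]])
E
python3 - <<'E'
from h import *
for n in ["top","scene"]:
    c=cams.read_camera(n); cv2.imwrite(f"pics/{n}0.png",c["pixels"]); print(n,c["fov_y"],c["cx"],c["cy"],c["T"].round(3).tolist())
    for t in ["bottle_red","bottle_green","bottle_blue","bottle_yellow","timer","coaster_left","slide_box","bowl"]:
        for r in cams.outline_of(n,t)[:5]:
            m=cv2.moments(r["pixels"].astype(np.uint8),True)
            u,v=m["m10"]/m["m00"],m["m01"]/m["m00"]
            print(t,round(r["confidence"],2),r["extent"],round(u),round(v),at(c,u,v,0).round(3)[:2])
print(sensors.read_state())
E
```

```text
top 55.011370509812714 319.87828434190726 201.93880165914308 [[-0.012, -0.997, 0.081, 0.44], [-1.0, 0.012, -0.0, 0.115], [-0.001, -0.081, -0.997, 1.033], [0.0, 0.0, 0.0, 1.0]]
bottle_red 0.5 [365.1, 176.3, 380.5, 196.6] 373 187 [ 0.562 -0.029]
bottle_green 0.71 [337.4, 209.8, 351.9, 221.7] 343 214 [0.489 0.054]
bottle_green 0.2 [295.6, 164.5, 316.5, 182.2] 305 174 [0.601 0.153]
bottle_blue 0.67 [255.3, 259.6, 274.0, 274.8] 263 267 [0.353 0.267]
bottle_yellow 0.62 [398.1, 145.5, 416.9, 166.2] 408 157 [ 0.644 -0.126]
bottle_yellow 0.15 [287.7, 223.2, 314.8, 249.2] 299 234 [0.438 0.173]
coaster_left 0.96 [242.2, 199.5, 264.3, 222.7] 254 211 [0.502 0.293]
slide_box 0.89 [318.0, 124.3, 364.2, 169.5] 340 148 [0.67  0.059]
bowl 0.66 [189.5, 211.3, 241.7, 266.4] 215 237 [0.433 0.398]
scene 51.67529361982037 319.6233356905255 201.86098455128646 [[-0.894, -0.284, 0.347, 0.156], [-0.448, 0.591, -0.671, 0.769], [-0.015, -0.755, -0.655, 0.681], [0.0, 0.0, 0.0, 1.0]]
bottle_red 0.62 [313.9, 144.1, 330.4, 179.6] 321 164 [ 0.585 -0.073]
bottle_green 0.88 [326.6, 168.9, 344.4, 203.1] 333 189 [0.508 0
[... 706 characters left out ...]
y([ 1.26139311e+00,  2.99845384e-01,  1.52099439e+00, -3.80993788e-06,
        1.32069571e+00, -6.66229558e-02]), 'qd': array([-5.15385163e-04, -5.25821319e-04, -6.66057440e-04, -5.18413217e-05,
        1.05806218e-04,  1.75454433e-03]), 'joint_efforts': array([ 6.90173056e-04, -5.43359685e+01, -3.61975622e+01,  2.28401353e-05,
        6.56326592e-04, -1.28868683e-05]), 'eef_pos': array([0.13223511, 0.53385975, 0.23131293]), 'eef_rot': array([1.21091756e-01, 9.92641318e-01, 2.77368849e-05, 7.15604936e-06]), 'contact_force': array([-0.60207619,  0.79440292, -0.13872756]), 'wrist_torque': array([ 0.0144178 , -0.00615026,  0.05660845]), 'finger_force': 0.0, 'gripper_width': 0.08521654818513583}
```

```bash
python3 - <<'E'
import cv2
a=cv2.imread("pics/top0.png")[110:300,180:440]; cv2.imwrite("pics/topc.png",cv2.resize(a,None,fx=3,fy=3,interpolation=2))
a=cv2.imread("pics/scene0.png")[100:340,220:420]; cv2.imwrite("pics/scc.png",cv2.resize(a,None,fx=2.5,fy=2.5,interpolation=2))
E
```

```text
(no output)
```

View pics/topc.png

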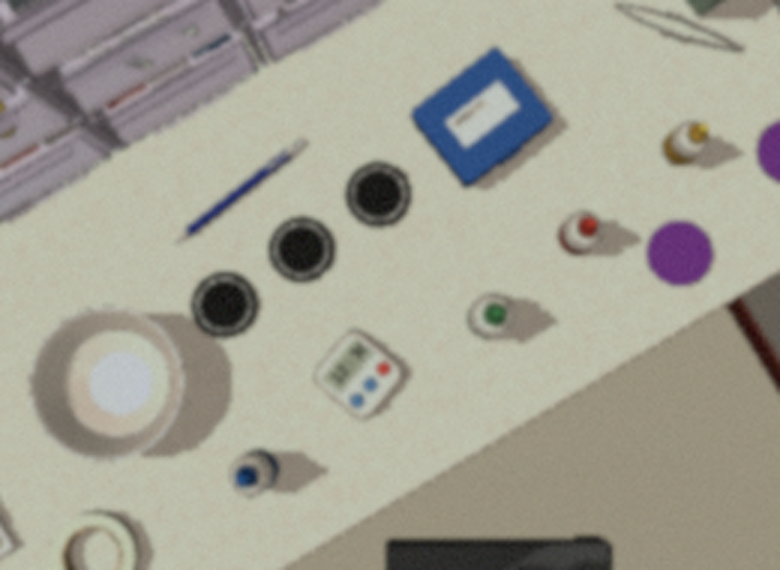

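View pics/scc.png

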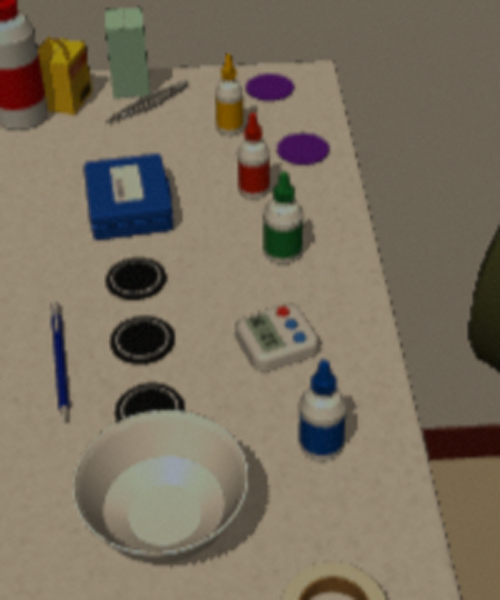

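The top view shows coasters at about px (255,211), (280,193) and (306,174). The blue box is at (340,148) beside the right coaster and the bowl at (215,237) is on the left. The purple discs at (407,194) and (440,160) are decoys. Bottles: red (374,187), green (344,214), blue (263,267), yellow (409,157). The timer is at (300,234). Each bottle is told apart by its label and cap colour, and there is only one of each. So red goes right, blue middle and green left.

```bash
cat > m.py <<'E'
from h import *
from scipy.optimize import least_squares
HUE={"red":[(0,7),(172,180)],"green":[(50,85)],"blue":[(100,125)]}
def blob(c,col,win):
    x0,y0,x1,y1=[int(round(v)) for v in win]
    im=c["pixels"][y0:y1,x0:x1]; h=cv2.cvtColor(im,cv2.COLOR_BGR2HSV)
    m=np.zeros(h.shape[:2],bool)
    for a,b in HUE[col]: m|=(h[...,0]>=a)&(h[...,0]<=b)
    return m&(h[...,1]>110),x0,y0
def coasters(c):
    g=c["pixels"].max(2)[160:230,235:325]; m=(g<75).astype(np.uint8)
    n,l,s,ce=cv2.connectedComponentsWithStats(m)
    return sorted([(at(c,*(ce[i]+[235,160]),0.004)[:2].round(4).tolist(),int(s[i,4])) for i in range(1,n) if s[i,4]>60],key=lambda r:r[0][0])
E
python3 - <<'E'
from m import *
t=cams.read_camera("top"); s=cams.read_camera("scene")
C=coasters(t); print(C)
P=np.array([c[0] for c in C]); 
if len(P)==3: print(np.linalg.norm(np.diff(P,axis=0),axis=1), np.degrees(np.arctan2(*(P[0]-P[2])[::-1])), "box/bowl pred",P[2]+(P[2]-P[0])/170e-3*.11)
for col in ["red","green","blue"]:
    for (n,c) in (("top",t),("scene",s)):
        r=cams.outline_of(n,"bottle_"+col)[0]; e=r["extent"]
        m,x0,y0=blob(c,col,[e[0]-3,e[1]-3,e[2]+3,e[3]+3])
        k,l,st,ce=cv2.connectedComponentsWithStats(m.astype(np.uint8))
        for i in range(1,k):
            if st[i,4]>8: print(col,n,(ce[i]+[x0,y0]).round(1),st[i,4], "z.085:",at(c,*(ce[i]+[x0,y0]),.085)[:2].round(4),"z.03",at(c,*(ce[i]+[x0,y0]),.03)[:2].round(4))
    # scene: bottom and top of the outline -> axis
    print("  scene top at z=.1",at(s,(e[0]+e[2])/2,e[1],.1)[:2].round(4))
E
```

```text
[([0.5012, 0.2888], 213), ([0.5494, 0.2218], 189), ([0.5989, 0.1526], 186)]
[0.0825363  0.08508167] 125.65291292377876 box/bowl pred [0.66211765 0.06447059]
red top [375.5 185. ] 26 z.085: [ 0.5572 -0.0239] z.03 [ 0.564  -0.0319]
red scene [320.7 151.1] 60 z.085: [ 0.5575 -0.0191] z.03 [ 0.5946 -0.0919]
red scene [321.2 170.8] 138 z.085: [0.5189 0.0557] z.03 [ 0.5524 -0.0102]
  scene top at z=.1 [ 0.5565 -0.0241]
green scene [333.  175.6] 59 z.085: [0.485  0.0606] z.03 [ 0.5154 -0.0049]
green scene [332.8 196.6] 143 z.085: [0.4526 0.1306] z.03 [0.48   0.0716]
  scene top at z=.1 [0.4816 0.0565]
blue scene [349.1 251.8] 84 z.085: [0.354  0.2662] z.03 [0.3724 0.2197]
blue scene [348.4 274.9] 173 z.085: [0.3326 0.3186] z.03 [0.3489 0.277 ]
  scene top at z=.1 [0.3563 0.2723]
```

>>> {"fn": "jog_arm", "kwargs": {"commands": [{"az": 0.125, "jaw": 0}, {"az": 0.125}, {"az": 0.125}, {"az": 0.125}, {"az": 0.125}, {"az": 0.125}, {"az": 0.125}, {"az": 0.125}, {"az": 0.125}, {"az": 0.125}], "force": 30}}

```text
invalid input
```

>>> {"fn": "jog_arm", "kwargs": {"commands": [{"az": 0.125}, {"az": 0.125}, {"az": 0.125}, {"az": 0.125}, {"az": 0.125}, {"az": 0.125}, {"az": 0.125}, {"az": 0.125}, {"az": 0.026}, {}]}}

```text
invalid input
```

```bash
cat > go.py <<'E'
from h import *
from scipy.spatial.transform import Rotation as R
TH=np.radians(40); ROW=np.radians(125.65)
Y=-np.array([np.cos(ROW),np.sin(ROW),0]); X0=np.cross(Y,[0,0,-1])
Z=np.array([0,0,-1])*np.cos(TH)+X0*np.sin(TH); RT=np.c_[np.cross(Y,Z),Y,Z]
RD=np.c_[X0,Y,[0,0,-1]]
def to(p,Rg=None):
    "print tool-axes shift to TCP p (world) and the turn to Rg"
    s=sensors.read_state(); Rc=R.from_quat(s["eef_rot"])
    print("t",round(s["time"],2),"pos",s["eef_pos"].round(4),"w",round(s["gripper_width"],4),"F",s["contact_force"].round(1),"q",s["joint_positions"].round(2))
    if p is not None: print("shift tool",(Rc.inv().apply(np.array(p)-s["eef_pos"])).round(4))
    if Rg is not None: print("turn tool",(Rc.inv()*R.from_matrix(Rg)).as_rotvec().round(4))
def tcp(xy,zg,back=0):  # TCP for a tilted grasp point at xy,zg
    return np.r_[xy,zg]+Z*(.019-back)
E
python3 - <<'E'
from go import *
p=tcp([.5575,-.021],.042,.10); print(p); to(p,RT)
E
```

```text
[ 0.51519173 -0.05134563  0.1040496 ]
t 1.3 pos [0.1322 0.5338 0.2313] w 0.0852 F [-0.2 -0.9  0.1] q [ 1.26  0.3   1.52 -0.    1.32 -0.07]
shift tool [-0.5124 -0.4759  0.1273]
turn tool [-0.7878  0.3637  2.1645]
```

>>> {"fn": "jog_arm", "kwargs": {"commands": [{"dx": 0, "dy": 0, "dz": 0, "ax": 0, "ay": 0, "az": 0.12, "jaw": 0}], "force": 30}}

```text
time: 1.38
eef_pos: [0.1323, 0.5339, 0.2313]
eef_rot: [0.179, 0.984, 0.0, 0.0]
contact_force: [-1.5, -0.9, 0.6]
gripper_width: 0.085
finger_force: 0.0
```

>>> {"fn": "jog_arm", "kwargs": {"commands": [{"az": 0.125}, {"az": 0.125}, {"az": 0.125}, {"az": 0.125}, {"az": 0.125}, {"az": 0.125}, {"az": 0.125}, {"az": 0.125}, {"az": 0.125}, {"az": 0.125}]}}

```text
invalid input
```

>>> {"fn": "jog_arm", "kwargs": {"commands": [{"az": 0.12, "jaw": 0}, {"az": 0.12, "jaw": 0}, {"az": 0.12, "jaw": 0}, {"az": 0.12, "jaw": 0}, {"az": 0.12, "jaw": 0}, {"az": 0.12, "jaw": 0}, {"az": 0.12, "jaw": 0}, {"az": 0.12, "jaw": 0}, {"az": 0.12, "jaw": 0}, {"az": 0.12, "jaw": 0}]}}

```text
invalid input
```

Every field seems to be required in each row.

>>> {"fn": "jog_arm", "kwargs": {"commands": [{"dx": 0, "dy": 0, "dz": 0, "ax": 0, "ay": 0, "az": 0.125, "jaw": 0}, {"dx": 0, "dy": 0, "dz": 0, "ax": 0, "ay": 0, "az": 0.125, "jaw": 0}, {"dx": 0, "dy": 0, "dz": 0, "ax": 0, "ay": 0, "az": 0.125, "jaw": 0}, {"dx": 0, "dy": 0, "dz": 0, "ax": 0, "ay": 0, "az": 0.125, "jaw": 0}, {"dx": 0, "dy": 0, "dz": 0, "ax": 0, "ay": 0, "az": 0.125, "jaw": 0}, {"dx": 0, "dy": 0, "dz": 0, "ax": 0, "ay": 0, "az": 0.125, "jaw": 0}, {"dx": 0, "dy": 0, "dz": 0, "ax": 0, "ay": 0, "az": 0.125, "jaw": 0}, {"dx": 0, "dy": 0, "dz": 0, "ax": 0, "ay": 0, "az": 0.125, "jaw": 0}, {"dx": 0, "dy": 0, "dz": 0, "ax": 0, "ay": 0, "az": 0.125, "jaw": 0}, {"dx": 0, "dy": 0, "dz": 0, "ax": 0, "ay": 0, "az": 0.125, "jaw": 0}]}}

```text
time: 2.22
eef_pos: [0.1323, 0.5339, 0.2313]
eef_rot: [0.724, 0.69, 0.0, 0.0]
contact_force: [0.4, -0.3, 0.6]
gripper_width: 0.0853
finger_force: 0.0
```

>>> {"fn": "jog_arm", "kwargs": {"commands": [{"dx": 0, "dy": 0, "dz": 0, "ax": 0, "ay": 0, "az": 0.125, "jaw": 0}, {"dx": 0, "dy": 0, "dz": 0, "ax": 0, "ay": 0, "az": 0.125, "jaw": 0}, {"dx": 0, "dy": 0, "dz": 0, "ax": 0, "ay": 0, "az": 0.125, "jaw": 0}, {"dx": 0, "dy": 0, "dz": 0, "ax": 0, "ay": 0, "az": 0.125, "jaw": 0}, {"dx": 0, "dy": 0, "dz": 0, "ax": 0, "ay": 0, "az": 0.125, "jaw": 0}, {"dx": 0, "dy": 0, "dz": 0, "ax": 0, "ay": 0, "az": 0.125, "jaw": 0}, {"dx": 0, "dy": 0, "dz": 0, "ax": 0, "ay": 0, "az": 0.125, "jaw": 0}, {"dx": 0, "dy": 0, "dz": 0, "ax": 0, "ay": 0, "az": 0.031, "jaw": 0}]}}

```text
time: 2.88
eef_pos: [0.1322, 0.5339, 0.2313]
eef_rot: [0.953, 0.303, -0.0, -0.0]
contact_force: [-1.1, -0.5, -0.5]
gripper_width: 0.0855
finger_force: 0.0
```

```bash
python3 - <<'E'
from go import *
p=tcp([.5575,-.021],.042,.10)+[0,0,.06]; print(p); to(p,RD)
E
```

```text
[ 0.51519173 -0.05134563  0.1640496 ]
t 2.88 pos [0.1322 0.5339 0.2313] w 0.0855 F [-1.1 -0.5 -0.5] q [1.26 0.3  1.52 0.   1.32 2.22]
shift tool [-0.0249  0.6989  0.0672]
turn tool [-0.      0.     -0.0071]
```

>>> {"fn": "jog_arm", "kwargs": {"commands": [{"dx": 0, "dy": 0.04, "dz": 0, "ax": 0, "ay": 0, "az": 0, "jaw": 0}, {"dx": 0, "dy": 0.04, "dz": 0, "ax": 0, "ay": 0, "az": 0, "jaw": 0}, {"dx": 0, "dy": 0.04, "dz": 0, "ax": 0, "ay": 0, "az": 0, "jaw": 0}, {"dx": 0, "dy": 0.04, "dz": 0, "ax": 0, "ay": 0, "az": 0, "jaw": 0}, {"dx": 0, "dy": 0.04, "dz": 0, "ax": 0, "ay": 0, "az": 0, "jaw": 0}, {"dx": 0, "dy": 0.04, "dz": 0, "ax": 0, "ay": 0, "az": 0, "jaw": 0}, {"dx": 0, "dy": 0.04, "dz": 0, "ax": 0, "ay": 0, "az": 0, "jaw": 0}, {"dx": 0, "dy": 0.04, "dz": 0, "ax": 0, "ay": 0, "az": 0, "jaw": 0}, {"dx": 0, "dy": 0.04, "dz": 0, "ax": 0, "ay": 0, "az": 0, "jaw": 0}, {"dx": 0, "dy": 0.04, "dz": 0, "ax": 0, "ay": 0, "az": 0, "jaw": 0}]}}

```text
time: 3.72
eef_pos: [0.3663, 0.2072, 0.2316]
eef_rot: [0.952, 0.306, 0.0, -0.0]
contact_force: [0.1, 0.3, -0.3]
gripper_width: 0.0852
finger_force: 0.0
```

>>> {"fn": "jog_arm", "kwargs": {"commands": [{"dx": 0, "dy": 0.04, "dz": 0, "ax": 0, "ay": 0, "az": -0.007, "jaw": 0}, {"dx": 0, "dy": 0.04, "dz": 0, "ax": 0, "ay": 0.1, "az": 0, "jaw": 0}, {"dx": 0, "dy": 0.04, "dz": 0, "ax": 0, "ay": 0.1, "az": 0, "jaw": 0}, {"dx": 0, "dy": 0.04, "dz": 0, "ax": 0, "ay": 0.1, "az": 0, "jaw": 0}, {"dx": 0, "dy": 0.04, "dz": 0, "ax": 0, "ay": 0.1, "az": 0, "jaw": 0}, {"dx": 0, "dy": 0.04, "dz": 0, "ax": 0, "ay": 0.1, "az": 0, "jaw": 0}, {"dx": 0, "dy": 0.04, "dz": 0, "ax": 0, "ay": 0.1, "az": 0, "jaw": 0}, {"dx": 0, "dy": 0.019, "dz": 0, "ax": 0, "ay": 0.098, "az": 0, "jaw": 0}, {"dx": 0, "dy": 0, "dz": 0, "ax": 0, "ay": 0, "az": 0, "jaw": 0}]}}

```text
time: 4.47
eef_pos: [0.5403, -0.0336, 0.2299]
eef_rot: [0.894, 0.289, 0.324, -0.106]
contact_force: [-0.5, 0.2, -0.9]
gripper_width: 0.0857
finger_force: 0.0
```

```bash
python3 - <<'E'
from go import *
p=tcp([.5575,-.021],.042,.10); print(p); to(p,RT)
c=cams.read_camera("wrist"); cv2.imwrite("pics/w1.png",c["pixels"]); print(c["fov_y"],c["cx"],c["cy"],c["tool_from_camera"].round(3).tolist())
E
```

```text
[ 0.51519173 -0.05134563  0.1040496 ]
t 4.47 pos [ 0.5403 -0.0336  0.2299] w 0.0857 F [-0.5  0.2 -0.9] q [-0.38  0.1   1.91  0.78  0.89  0.13]
shift tool [-0.1043 -0.0002  0.0769]
turn tool [-0.0037  0.0024  0.0021]
65.70646984690485 317.96407978768025 200.62287503139657 [[-0.001, -0.953, -0.302, 0.075], [1.0, -0.001, -0.001, -0.001], [0.001, -0.302, 0.953, -0.141], [0.0, 0.0, 0.0, 1.0]]
```

View pics/w1.png

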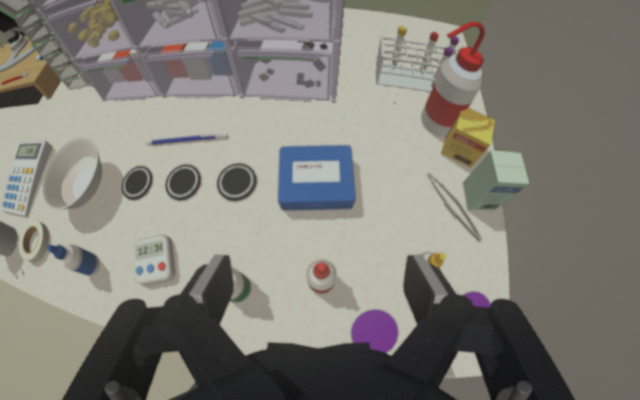

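The wrist view shows the red cap at (320,270) between the open fingers. Green is at (240,287) behind the left finger and yellow at (438,260) by the right one. I'll check red and the coasters from this view.

```bash
cat >> go.py <<'E'
def wcam():
    s=sensors.read_state(); c=cams.read_camera("wrist")
    T=np.eye(4); T[:3,:3]=R.from_quat(s["eef_rot"]).as_matrix(); T[:3,3]=s["eef_pos"]; c["W"]=T@c["tool_from_camera"]; return c
def wat(c,u,v,z):
    f=200/np.tan(np.radians(c["fov_y"])/2); a=np.array([u-c["cx"],v-c["cy"]]); r=np.hypot(*a); th=r/f
    d=c["W"][:3,:3]@np.r_[a/r*np.sin(th),np.cos(th)]; o=c["W"][:3,3]; return o+d*(z-o[2])/d[2]
E
python3 - <<'E'
from go import *
c=wcam(); g=cv2.cvtColor(c["pixels"],cv2.COLOR_BGR2HSV)
for u,v,w in [(137,182,0),(183,182,0),(237,181,0)]:
    m=(c["pixels"][v-25:v+25,u-25:u+25].max(2)<90).astype(np.uint8)
    k,l,s,ce=cv2.connectedComponentsWithStats(m); i=1+np.argmax(s[1:,4]); q=ce[i]+[u-25,v-25]; print(q.round(1),wat(c,*q,.004).round(4))
h=g[250:300,300:342]; m=(((h[...,0]<8)|(h[...,0]>172))&(h[...,1]>120)).astype(np.uint8)
k,l,s,ce=cv2.connectedComponentsWithStats(m)
for i in range(1,k): q=ce[i]+[300,250]; print(q.round(1),s[i],wat(c,*q,.085).round(4),wat(c,*q,.03).round(4))
for r in cams.outline_of("wrist","slide_box")[:1]:
    mm=cv2.moments(r["pixels"].astype(np.uint8),True); print("box",wat(c,mm["m10"]/mm["m00"],mm["m01"]/mm["m00"],.03))
E
```

```text
[137.  180.5] [0.4994 0.2904 0.004 ]
[183.2 179.8] [0.548  0.2214 0.004 ]
[237.1 179.5] [0.5968 0.1523 0.004 ]
[322.9 269.4] [ 16  13  15  14 160] [ 0.5551 -0.0248  0.085 ] [ 0.5627 -0.0201  0.03  ]
box [0.65646621 0.05546514 0.03      ]
```

```bash
python3 - <<'E'
from go import *
p=tcp([.5565,-.0225],.043,.097); to(p,RT)
E
```

```text
t 4.62 pos [ 0.5394 -0.03    0.2311] w 0.0852 F [-0.3 -0.5 -0.2] q [-0.37  0.09  1.91  0.76  0.89  0.15]
shift tool [-0.1062  0.0038  0.0788]
turn tool [-0.0061  0.0097  0.0049]
```

>>> {"fn": "jog_arm", "kwargs": {"commands": [{"dx": -0.035, "dy": 0.004, "dz": 0, "ax": -0.006, "ay": 0.01, "az": 0.005, "jaw": 0}, {"dx": -0.035, "dy": 0, "dz": 0.02, "ax": 0, "ay": 0, "az": 0, "jaw": 0}, {"dx": -0.036, "dy": 0, "dz": 0.02, "ax": 0, "ay": 0, "az": 0, "jaw": 0}, {"dx": 0, "dy": 0, "dz": 0.038, "ax": 0, "ay": 0, "az": 0, "jaw": 0}, {"dx": 0, "dy": 0, "dz": 0, "ax": 0, "ay": 0, "az": 0, "jaw": 0}, {"dx": 0, "dy": 0, "dz": 0, "ax": 0, "ay": 0, "az": 0, "jaw": 0}]}}

```text
time: 5.12
eef_pos: [0.5168, -0.0498, 0.1027]
eef_rot: [0.894, 0.289, 0.325, -0.106]
contact_force: [-0.3, -0.2, 0.4]
gripper_width: 0.0855
finger_force: 0.0
```

```bash
python3 - <<'E'
from go import *
p=tcp([.5565,-.0225],.043,-.003); to(p,RT)
c=wcam(); cv2.imwrite("pics/w2.png",c["pixels"])
E
```

```text
t 5.12 pos [ 0.5168 -0.0498  0.1027] w 0.0855 F [-0.3 -0.2  0.4] q [-0.44  0.28  2.05  1.03  0.72 -0.27]
shift tool [-0.0015  0.0013  0.0987]
turn tool [-0.0041 -0.0002  0.0016]
```

View pics/w2.png

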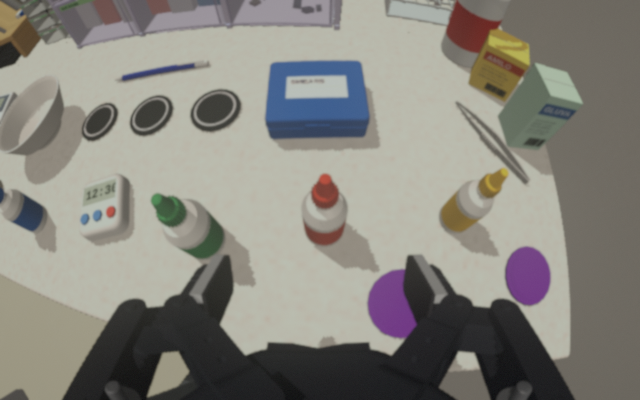

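The red bottle sits centred between the fingers (tip at (325,178)), with green and yellow clear outside. I'll go in and grip.

>>> {"fn": "jog_arm", "kwargs": {"commands": [{"dx": -0.001, "dy": 0.001, "dz": 0.03, "ax": 0, "ay": 0, "az": 0, "jaw": 0}, {"dx": 0, "dy": 0, "dz": 0.03, "ax": 0, "ay": 0, "az": 0, "jaw": 0}, {"dx": 0, "dy": 0, "dz": 0.02, "ax": 0, "ay": 0, "az": 0, "jaw": 0}, {"dx": 0, "dy": 0, "dz": 0.019, "ax": 0, "ay": 0, "az": 0, "jaw": 0}, {"dx": 0, "dy": 0, "dz": 0, "ax": 0, "ay": 0, "az": 0, "jaw": 0}, {"dx": 0, "dy": 0, "dz": 0, "ax": 0, "ay": 0, "az": 0, "jaw": 0.4}, {"dx": 0, "dy": 0, "dz": 0, "ax": 0, "ay": 0, "az": 0, "jaw": 0.5}, {"dx": 0, "dy": 0, "dz": 0, "ax": 0, "ay": 0, "az": 0, "jaw": 0.7}, {"dx": 0, "dy": 0, "dz": 0, "ax": 0, "ay": 0, "az": 0, "jaw": 0.8}, {"dx": 0, "dy": 0, "dz": 0, "ax": 0, "ay": 0, "az": 0, "jaw": 1}]}}

```text
time: 6.0
eef_pos: [0.5692, -0.0162, 0.0284]
eef_rot: [0.894, 0.288, 0.327, -0.104]
contact_force: [-3.8, -0.9, 7.7]
gripper_width: 0.0331
finger_force: 29.6
```

>>> {"fn": "jog_arm", "kwargs": {"commands": [{"dx": 0, "dy": 0, "dz": 0, "ax": 0, "ay": 0, "az": 0, "jaw": 1}, {"dx": 0, "dy": 0, "dz": 0, "ax": 0, "ay": 0, "az": 0, "jaw": 1}, {"dx": 0, "dy": 0, "dz": 0, "ax": 0, "ay": 0, "az": 0, "jaw": 1}, {"dx": 0, "dy": 0, "dz": 0, "ax": 0, "ay": 0, "az": 0, "jaw": 1}]}}

```text
time: 6.33
eef_pos: [0.5692, -0.0161, 0.0284]
eef_rot: [0.894, 0.288, 0.327, -0.104]
contact_force: [-3.5, -2.3, 9.3]
gripper_width: 0.033
finger_force: 29.8
```

```bash
python3 - <<'E'
from go import *
to(tcp([.5565,-.0225],.043,-.003),RT)
c=wcam(); cv2.imwrite("pics/w3.png",c["pixels"])
E
```

```text
t 6.33 pos [ 0.5692 -0.0161  0.0284] w 0.033 F [-3.5 -2.3  9.3] q [-0.32  0.51  1.96  1.25  0.58 -0.43]
shift tool [-0.0014 -0.0022  0.0018]
turn tool [ 0.0012 -0.0036  0.0011]
```

View pics/w3.png

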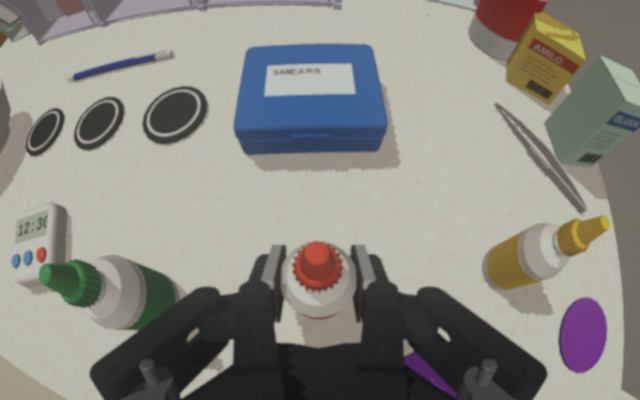

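Red is gripped at 33 mm, with its cap centred between the pads at (318,262).

>>> {"fn": "jog_arm", "kwargs": {"commands": [{"dx": 0.013, "dy": 0, "dz": -0.015, "ax": 0, "ay": 0, "az": 0, "jaw": 1}, {"dx": 0.013, "dy": 0, "dz": -0.015, "ax": 0, "ay": 0, "az": 0, "jaw": 1}, {"dx": 0.013, "dy": 0, "dz": -0.015, "ax": 0, "ay": 0, "az": 0, "jaw": 1}, {"dx": 0.013, "dy": 0, "dz": -0.016, "ax": 0, "ay": 0, "az": 0, "jaw": 1}, {"dx": 0, "dy": 0, "dz": 0, "ax": 0, "ay": 0, "az": 0, "jaw": 1}]}}

```text
time: 6.8
eef_pos: [0.5703, -0.016, 0.1114]
eef_rot: [0.893, 0.288, 0.329, -0.103]
contact_force: [-0.1, 0.2, 0.1]
gripper_width: 0.033
finger_force: 30.3
```

```bash
python3 - <<'E'
from go import *
d=np.array([.5692,-.0161,.0284])-[.5565,-.0225,0]; print("tcp rel",d)
c=wcam(); cv2.imwrite("pics/w4.png",c["pixels"]); s=sensors.read_state()["eef_pos"]; print(s)
for uv in [(318,250),(318,262)]: print((s-wat(c,*uv,.1+s[2]-.0284)).round(4),(s-wat(c,*uv,.09+s[2]-.0284)).round(4))
to(np.array([.598,.1524,.004])+d+[0,0,.045],RT)
E
```

```text
tcp rel [0.0127 0.0064 0.0284]
[ 0.56975351 -0.0158405   0.10950648]
[ 0.0109  0.0068 -0.0716] [ 0.0089  0.0055 -0.0616]
[ 0.0138  0.0089 -0.0716] [ 0.0121  0.0077 -0.0616]
t 6.85 pos [ 0.5698 -0.0158  0.1095] w 0.0327 F [-0.3  0.  -0.1] q [-0.32  0.34  1.95  1.01  0.66 -0.14]
shift tool [ 0.0826 -0.1181  0.1115]
turn tool [ 0.0026 -0.0042  0.0025]
```

View pics/w4.png

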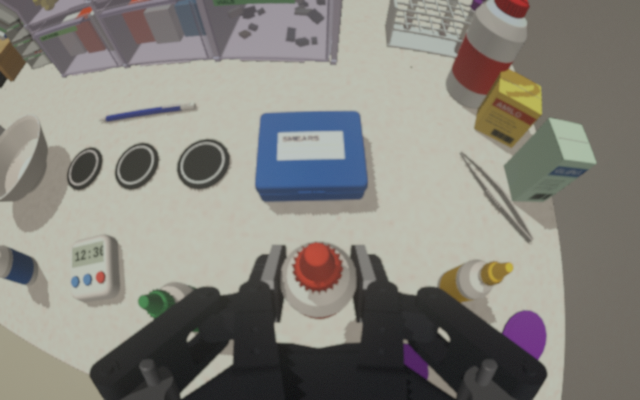

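>>> {"fn": "jog_arm", "kwargs": {"commands": [{"dx": 0.0, "dy": -0.03, "dz": 0, "ax": 0, "ay": 0, "az": 0, "jaw": 1}, {"dx": 0.01, "dy": -0.03, "dz": 0.016, "ax": 0, "ay": 0, "az": 0, "jaw": 1}, {"dx": 0.018, "dy": -0.03, "dz": 0.024, "ax": 0, "ay": 0, "az": 0, "jaw": 1}, {"dx": 0.018, "dy": -0.028, "dz": 0.024, "ax": 0.002, "ay": -0.004, "az": 0.002, "jaw": 1}, {"dx": 0.018, "dy": 0, "dz": 0.024, "ax": 0, "ay": 0, "az": 0, "jaw": 1}, {"dx": 0.018, "dy": 0, "dz": 0.023, "ax": 0, "ay": 0, "az": 0, "jaw": 1}, {"dx": 0, "dy": 0, "dz": 0, "ax": 0, "ay": 0, "az": 0, "jaw": 1}, {"dx": 0, "dy": 0, "dz": 0, "ax": 0, "ay": 0, "az": 0, "jaw": 1}]}}

```text
time: 7.52
eef_pos: [0.6087, 0.1587, 0.0735]
eef_rot: [0.895, 0.288, 0.323, -0.106]
contact_force: [-0.6, -0.4, -0.9]
gripper_width: 0.0328
finger_force: 30.4
```

```bash
python3 - <<'E'
from go import *
d=np.array([.0127,.0064,.0284])
c=wcam(); cv2.imwrite("pics/w5.png",c["pixels"])
to(np.array([.598,.1524,.004])+d+[0,0,.001],RT)
E
```

```text
t 7.57 pos [0.6084 0.1579 0.0738] w 0.0327 F [ 0.   0.  -0.5] q [0.06 0.46 1.87 1.08 0.4  0.07]
shift tool [-0.024   0.0008  0.0326]
turn tool [-0.003   0.0038 -0.0016]
```

View pics/w5.png

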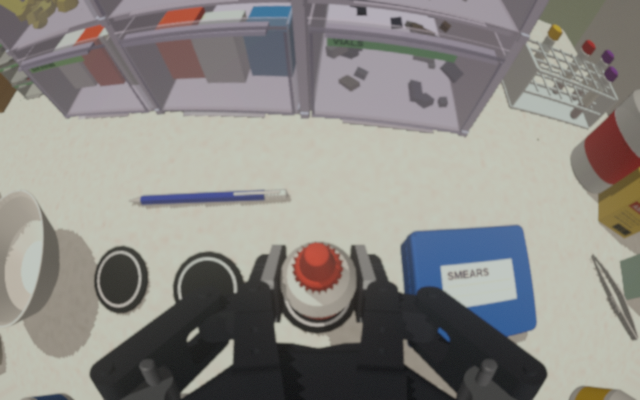

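>>> {"fn": "jog_arm", "kwargs": {"commands": [{"dx": -0.012, "dy": 0.001, "dz": 0.016, "ax": -0.003, "ay": 0.004, "az": 0, "jaw": 1}, {"dx": -0.008, "dy": 0, "dz": 0.01, "ax": 0, "ay": 0, "az": 0, "jaw": 1}, {"dx": -0.004, "dy": 0, "dz": 0.005, "ax": 0, "ay": 0, "az": 0, "jaw": 1}, {"dx": 0, "dy": 0, "dz": 0, "ax": 0, "ay": 0, "az": 0, "jaw": 1}, {"dx": 0, "dy": 0, "dz": 0, "ax": 0, "ay": 0, "az": 0, "jaw": 1}]}}

```text
time: 7.98
eef_pos: [0.6105, 0.1573, 0.0358]
eef_rot: [0.895, 0.286, 0.326, -0.105]
contact_force: [0.3, -0.4, -0.2]
gripper_width: 0.0329
finger_force: 30.3
```

```bash
python3 - <<'E'
from go import *
d=np.array([.0127,.0064,.0284])
to(np.array([.598,.1524,.004])+d,RT)
E
```

```text
t 7.98 pos [0.6105 0.1573 0.0358] w 0.0329 F [ 0.3 -0.4 -0.2] q [ 0.06  0.54  1.87  1.28  0.36 -0.14]
shift tool [-0.0014 -0.0011  0.0033]
turn tool [ 0.0014 -0.0013 -0.0024]
```

>>> {"fn": "jog_arm", "kwargs": {"commands": [{"dx": -0.001, "dy": -0.001, "dz": 0.002, "ax": 0, "ay": 0, "az": 0, "jaw": 1}, {"dx": -0.001, "dy": 0, "dz": 0.002, "ax": 0, "ay": 0, "az": 0, "jaw": 1}, {"dx": 0, "dy": 0, "dz": 0, "ax": 0, "ay": 0, "az": 0, "jaw": 1}, {"dx": 0, "dy": 0, "dz": 0, "ax": 0, "ay": 0, "az": 0, "jaw": 1}]}}

```text
time: 8.32
eef_pos: [0.6118, 0.1595, 0.0324]
eef_rot: [0.894, 0.287, 0.327, -0.105]
contact_force: [0.6, -1.1, 3.8]
gripper_width: 0.033
finger_force: 30.6
```

Touching down. I'll release and back off along the tool axis.

>>> {"fn": "jog_arm", "kwargs": {"commands": [{"dx": 0, "dy": 0, "dz": 0, "ax": 0, "ay": 0, "az": 0, "jaw": 0.5}, {"dx": 0, "dy": 0, "dz": 0, "ax": 0, "ay": 0, "az": 0, "jaw": 0.4}, {"dx": 0, "dy": 0, "dz": 0, "ax": 0, "ay": 0, "az": 0, "jaw": 0.35}, {"dx": 0, "dy": 0, "dz": 0, "ax": 0, "ay": 0, "az": 0, "jaw": 0.35}, {"dx": 0, "dy": 0, "dz": -0.015, "ax": 0, "ay": 0, "az": 0, "jaw": 0.35}, {"dx": 0, "dy": 0, "dz": -0.03, "ax": 0, "ay": 0, "az": 0, "jaw": 0.35}, {"dx": 0, "dy": 0, "dz": -0.035, "ax": 0, "ay": 0, "az": 0, "jaw": 0.2}, {"dx": 0, "dy": 0, "dz": -0.04, "ax": 0, "ay": 0, "az": 0, "jaw": 0}, {"dx": 0, "dy": 0, "dz": 0, "ax": 0, "ay": 0, "az": 0, "jaw": 0}]}}

```text
time: 9.07
eef_pos: [0.5477, 0.1131, 0.1286]
eef_rot: [0.894, 0.287, 0.329, -0.103]
contact_force: [-0.0, 0.0, 1.5]
gripper_width: 0.0853
finger_force: 0.0
```

```bash
python3 - <<'E'
from go import *
c=wcam(); cv2.imwrite("pics/w6.png",c["pixels"])
t=cams.read_camera("top"); s=cams.read_camera("scene")
a=np.hstack([cv2.resize(c["pixels"],(480,300)),cv2.resize(t["pixels"][150:250,250:350],(300,300))]); cv2.imwrite("pics/w6c.png",a)
g=[.4855,.060]
to(tcp(g,.043,.097),RT)
E
```

```text
t 9.22 pos [0.5485 0.1145 0.1235] w 0.0853 F [ 0.5 -0.3 -0.5] q [-0.03  0.25  2.03  1.    0.48  0.09]
shift tool [-0.1151  0.0078 -0.07  ]
turn tool [ 0.0015 -0.0027 -0.0014]
```

View pics/w6c.png

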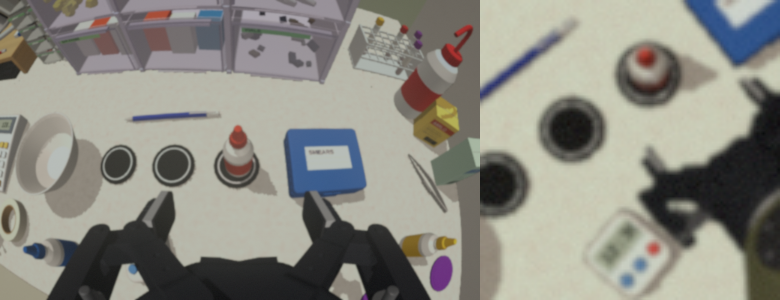

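Red stands upright in the middle of the right coaster. Next, green.

>>> {"fn": "jog_arm", "kwargs": {"commands": [{"dx": 0, "dy": 0, "dz": -0.035, "ax": 0, "ay": 0, "az": 0, "jaw": 0}, {"dx": 0, "dy": 0.008, "dz": -0.035, "ax": 0, "ay": 0, "az": 0, "jaw": 0}, {"dx": -0.03, "dy": 0, "dz": 0, "ax": 0, "ay": 0, "az": 0, "jaw": 0}, {"dx": -0.035, "dy": 0, "dz": 0, "ax": 0, "ay": 0, "az": 0, "jaw": 0}, {"dx": -0.035, "dy": 0, "dz": 0, "ax": 0, "ay": 0, "az": 0, "jaw": 0}, {"dx": -0.015, "dy": 0, "dz": 0, "ax": 0, "ay": 0, "az": 0, "jaw": 0}, {"dx": 0, "dy": 0, "dz": 0, "ax": 0, "ay": 0, "az": 0, "jaw": 0}, {"dx": 0, "dy": 0, "dz": 0, "ax": 0, "ay": 0, "az": 0, "jaw": 0}]}}

```text
time: 9.88
eef_pos: [0.445, 0.0307, 0.1019]
eef_rot: [0.895, 0.286, 0.326, -0.105]
contact_force: [0.6, -1.0, 0.3]
gripper_width: 0.0854
finger_force: 0.0
```

```bash
cat >> go.py <<'E'
def capw(c,col):
    "wrist: cap blob and label blob -> axis xy at their heights"
    from m import HUE
    h=cv2.cvtColor(c["pixels"],cv2.COLOR_BGR2HSV); m=np.zeros(h.shape[:2],bool)
    for a,b in HUE[col]: m|=(h[...,0]>=a)&(h[...,0]<=b)
    m&=(h[...,1]>120)&(h[...,2]>50)
    k,l,s,ce=cv2.connectedComponentsWithStats(m[100:300,230:410].astype(np.uint8))
    for i in range(1,k):
        if s[i,4]>60: q=ce[i]+[230,100]; print(col,q.round(0),s[i,4],"z.083",wat(c,*q,.083)[:2].round(4),"z.03",wat(c,*q,.03)[:2].round(4))
E
python3 - <<'E'
from go import *
c=wcam(); cv2.imwrite("pics/w7.png",c["pixels"]); capw(c,"green")
to(tcp([.4855,.060],.043,-.003),RT)
E
```

```text
t 9.93 pos [0.4456 0.0309 0.1027] w 0.0853 F [-0.5  0.8  0.4] q [-0.3   0.1   2.28  1.13  0.61 -0.27]
shift tool [-0.0007 -0.0004  0.0995]
turn tool [ 0.0005 -0.0017 -0.0019]
```

```bash
sed -i 's/\[(50,85)\]/[(60,95)]/; s/m&=(h\[...,1\]>120)&(h\[...,2\]>50)/m\&=(h[...,1]>90)\&(h[...,2]>25)/' m.py go.py; python3 - <<'E'
from go import *
c=wcam(); capw(c,"green")
r=cams.outline_of("wrist","bottle_green")
for q in r[:2]: print(q["confidence"],q["extent"])
e=[int(v) for v in r[0]["extent"]]; h=cv2.cvtColor(c["pixels"],cv2.COLOR_BGR2HSV)[e[1]:e[3],e[0]:e[2]]
print(h[2:40:4,h.shape[1]//2])
E
```

```text
green [326. 183.] 88 z.083 [0.4896 0.0577] z.03 [0.5112 0.0714]
0.92 [299.5, 177.0, 352.9, 250.3]
[[ 62  96 128]
 [ 62  97 131]
 [ 62  97 124]
 [ 59  71  90]
 [ 58  76  90]
 [ 58  74  90]
 [ 62  90 108]
 [ 59  80  99]
 [ 57  68  83]
 [ 21  24 149]]
```

Green's tip is at (326,177), the same place in the gripper frame as red's was, so the estimate holds.

>>> {"fn": "jog_arm", "kwargs": {"commands": [{"dx": -0.001, "dy": 0.001, "dz": 0.03, "ax": 0, "ay": 0, "az": 0, "jaw": 0}, {"dx": 0, "dy": 0, "dz": 0.03, "ax": 0, "ay": 0, "az": 0, "jaw": 0}, {"dx": 0, "dy": 0, "dz": 0.02, "ax": 0, "ay": 0, "az": 0, "jaw": 0}, {"dx": 0, "dy": 0, "dz": 0.019, "ax": 0, "ay": 0, "az": 0, "jaw": 0}, {"dx": 0, "dy": 0, "dz": 0, "ax": 0, "ay": 0, "az": 0, "jaw": 0}, {"dx": 0, "dy": 0, "dz": 0, "ax": 0, "ay": 0, "az": 0, "jaw": 0.4}, {"dx": 0, "dy": 0, "dz": 0, "ax": 0, "ay": 0, "az": 0, "jaw": 0.5}, {"dx": 0, "dy": 0, "dz": 0, "ax": 0, "ay": 0, "az": 0, "jaw": 0.7}, {"dx": 0, "dy": 0, "dz": 0, "ax": 0, "ay": 0, "az": 0, "jaw": 0.8}, {"dx": 0, "dy": 0, "dz": 0, "ax": 0, "ay": 0, "az": 0, "jaw": 1}]}}

```text
time: 10.87
eef_pos: [0.4971, 0.0662, 0.0275]
eef_rot: [0.894, 0.287, 0.328, -0.104]
contact_force: [-1.9, -2.0, 7.0]
gripper_width: 0.0376
finger_force: 29.4
```

>>> {"fn": "jog_arm", "kwargs": {"commands": [{"dx": 0, "dy": 0, "dz": 0, "ax": 0, "ay": 0, "az": 0, "jaw": 1}, {"dx": 0, "dy": 0, "dz": 0, "ax": 0, "ay": 0, "az": 0, "jaw": 1}, {"dx": 0, "dy": 0, "dz": 0, "ax": 0, "ay": 0, "az": 0, "jaw": 1}]}}

```text
time: 11.12
eef_pos: [0.4971, 0.0662, 0.0275]
eef_rot: [0.894, 0.287, 0.328, -0.104]
contact_force: [-3.1, -2.0, 7.2]
gripper_width: 0.0376
finger_force: 29.4
```

```bash
python3 - <<'E'
from go import *
p=sensors.read_state()["eef_pos"]; to(tcp([.4855,.06],.043,-.003),RT); c=wcam()
for r in cams.outline_of("wrist","bottle_green")[:2]: print(r["confidence"],r["extent"])
np.save("d.npy",p-[.4855,.06,0]); print(p-[.4855,.06,0])
E
```

```text
t 11.12 pos [0.4971 0.0662 0.0275] w 0.0376 F [-3.1 -2.   7.2] q [-0.17  0.39  2.18  1.51  0.48 -0.59]
shift tool [-0.     -0.0017  0.0017]
turn tool [ 0.0021 -0.0038 -0.0011]
0.87 [274.5, 239.7, 360.0, 324.0]
[0.0115955  0.00623724 0.02749204]
```

>>> {"fn": "jog_arm", "kwargs": {"commands": [{"dx": 0.013, "dy": 0, "dz": -0.015, "ax": 0, "ay": 0, "az": 0, "jaw": 1}, {"dx": 0.013, "dy": 0, "dz": -0.015, "ax": 0, "ay": 0, "az": 0, "jaw": 1}, {"dx": 0.013, "dy": 0, "dz": -0.015, "ax": 0, "ay": 0, "az": 0, "jaw": 1}, {"dx": 0.013, "dy": 0, "dz": -0.016, "ax": 0, "ay": 0, "az": 0, "jaw": 1}, {"dx": 0, "dy": 0, "dz": 0, "ax": 0, "ay": 0, "az": 0, "jaw": 1}]}}

```text
time: 11.63
eef_pos: [0.4982, 0.0663, 0.1104]
eef_rot: [0.894, 0.287, 0.329, -0.103]
contact_force: [0.6, 0.6, -0.4]
gripper_width: 0.0379
finger_force: 30.5
```

```bash
python3 - <<'E'
from go import *
d=np.load("d.npy"); to(np.array([.5,.290,.004])+d+[0,0,.065],RT)
E
```

```text
t 11.63 pos [0.4982 0.0663 0.1104] w 0.0379 F [ 0.6  0.6 -0.4] q [-0.17  0.18  2.16  1.11  0.53 -0.13]
shift tool [ 0.1016 -0.1794  0.1036]
turn tool [ 0.0045 -0.0058  0.0008]
```

>>> {"fn": "jog_arm", "kwargs": {"commands": [{"dx": 0.01, "dy": -0.03, "dz": 0.01, "ax": 0.002, "ay": -0.003, "az": 0, "jaw": 1}, {"dx": 0.018, "dy": -0.03, "dz": 0.018, "ax": 0.002, "ay": -0.003, "az": 0, "jaw": 1}, {"dx": 0.018, "dy": -0.03, "dz": 0.018, "ax": 0, "ay": 0, "az": 0, "jaw": 1}, {"dx": 0.018, "dy": -0.03, "dz": 0.018, "ax": 0, "ay": 0, "az": 0, "jaw": 1}, {"dx": 0.018, "dy": -0.03, "dz": 0.018, "ax": 0, "ay": 0, "az": 0, "jaw": 1}, {"dx": 0.019, "dy": -0.029, "dz": 0.021, "ax": 0, "ay": 0, "az": 0, "jaw": 1}, {"dx": 0, "dy": 0, "dz": 0, "ax": 0, "ay": 0, "az": 0, "jaw": 1}, {"dx": 0, "dy": 0, "dz": 0, "ax": 0, "ay": 0, "az": 0, "jaw": 1}]}}

```text
time: 12.3
eef_pos: [0.5079, 0.2929, 0.0922]
eef_rot: [0.895, 0.289, 0.322, -0.106]
contact_force: [0.4, 0.0, -0.7]
gripper_width: 0.0377
finger_force: 30.6
```

```bash
python3 - <<'E'
from go import *
c=wcam(); cv2.imwrite("pics/w8.png",c["pixels"]); d=np.load("d.npy"); to(np.array([.5,.290,.004])+d+[0,0,.0],RT)
E
```

```text
t 12.35 pos [0.5081 0.2916 0.0923] w 0.0377 F [ 0.2 -0.5 -0.9] q [0.4  0.33 2.01 0.89 0.19 0.51]
shift tool [-0.0345 -0.0015  0.0504]
turn tool [-0.0038  0.0059 -0.0001]
```

View pics/w8.png

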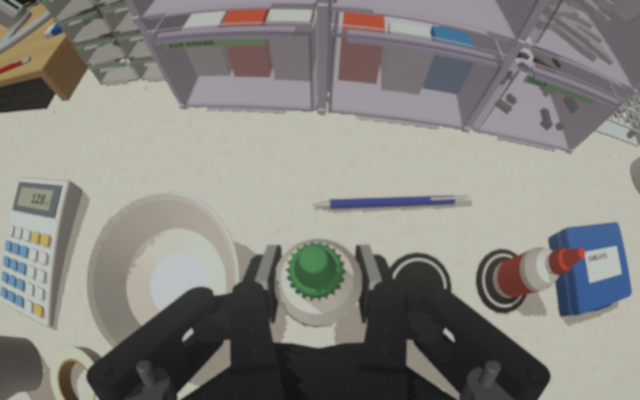

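Green is upright in the grip over the left coaster, beside the bowl rim at (240,270). I'll lower gently.

>>> {"fn": "jog_arm", "kwargs": {"commands": [{"dx": -0.008, "dy": -0.001, "dz": 0.012, "ax": -0.003, "ay": 0.005, "az": 0, "jaw": 1}, {"dx": -0.008, "dy": 0, "dz": 0.012, "ax": 0, "ay": 0, "az": 0, "jaw": 1}, {"dx": -0.008, "dy": 0, "dz": 0.012, "ax": 0, "ay": 0, "az": 0, "jaw": 1}, {"dx": -0.005, "dy": 0, "dz": 0.007, "ax": 0, "ay": 0, "az": 0, "jaw": 1}, {"dx": -0.002, "dy": 0, "dz": 0.003, "ax": 0, "ay": 0, "az": 0, "jaw": 1}, {"dx": 0, "dy": 0, "dz": 0, "ax": 0, "ay": 0, "az": 0, "jaw": 1}, {"dx": 0, "dy": 0, "dz": 0, "ax": 0, "ay": 0, "az": 0, "jaw": 1}]}}

```text
time: 12.93
eef_pos: [0.5127, 0.2945, 0.0414]
eef_rot: [0.895, 0.287, 0.326, -0.105]
contact_force: [-0.7, 0.1, 0.4]
gripper_width: 0.0375
finger_force: 30.5
```

```bash
python3 - <<'E'
from go import *
d=np.load("d.npy"); to(np.array([.5,.290,.004])+d+[0,0,.0],RT)
E
```

```text
t 12.93 pos [0.5127 0.2945 0.0414] w 0.0375 F [-0.7  0.1  0.4] q [ 0.4   0.45  2.01  1.63  0.14 -0.23]
shift tool [-0.0063 -0.002   0.0077]
turn tool [ 0.0004 -0.0003 -0.0023]
```

>>> {"fn": "jog_arm", "kwargs": {"commands": [{"dx": -0.003, "dy": -0.001, "dz": 0.004, "ax": 0, "ay": 0, "az": 0, "jaw": 1}, {"dx": -0.002, "dy": -0.001, "dz": 0.002, "ax": 0, "ay": 0, "az": 0, "jaw": 1}, {"dx": -0.001, "dy": 0, "dz": 0.002, "ax": 0, "ay": 0, "az": 0, "jaw": 1}, {"dx": 0, "dy": 0, "dz": 0, "ax": 0, "ay": 0, "az": 0, "jaw": 1}, {"dx": 0, "dy": 0, "dz": 0, "ax": 0, "ay": 0, "az": 0, "jaw": 1}]}}

```text
time: 13.35
eef_pos: [0.512, 0.2973, 0.0319]
eef_rot: [0.895, 0.287, 0.326, -0.105]
contact_force: [0.3, 0.8, -1.6]
gripper_width: 0.0376
finger_force: 30.5
```

```bash
python3 - <<'E'
from go import *
d=np.load("d.npy"); to(np.array([.5,.290,.004])+d+[0,0,.0],RT)
E
```

```text
t 13.35 pos [0.512  0.2973 0.0319] w 0.0376 F [ 0.3  0.8 -1.6] q [ 0.41  0.47  2.01  1.79  0.14 -0.39]
shift tool [-0.001   0.0006 -0.0002]
turn tool [-0.0002 -0.0012 -0.0016]
```

>>> {"fn": "jog_arm", "kwargs": {"commands": [{"dx": -0.001, "dy": 0, "dz": 0.001, "ax": 0, "ay": 0, "az": 0, "jaw": 1}, {"dx": 0, "dy": 0, "dz": 0, "ax": 0, "ay": 0, "az": 0, "jaw": 0.48}, {"dx": 0, "dy": 0, "dz": 0, "ax": 0, "ay": 0, "az": 0, "jaw": 0.44}, {"dx": 0, "dy": 0, "dz": 0, "ax": 0, "ay": 0, "az": 0, "jaw": 0.42}, {"dx": 0, "dy": 0, "dz": 0, "ax": 0, "ay": 0, "az": 0, "jaw": 0.42}]}}

```text
time: 13.77
eef_pos: [0.5116, 0.2976, 0.03]
eef_rot: [0.895, 0.287, 0.326, -0.105]
contact_force: [-0.5, 0.6, -0.4]
gripper_width: 0.0495
finger_force: 0.0
```

>>> {"fn": "jog_arm", "kwargs": {"commands": [{"dx": 0, "dy": 0, "dz": -0.01, "ax": 0, "ay": 0, "az": 0, "jaw": 0.42}, {"dx": 0, "dy": 0, "dz": -0.02, "ax": 0, "ay": 0, "az": 0, "jaw": 0.42}, {"dx": 0, "dy": 0, "dz": -0.02, "ax": 0, "ay": 0, "az": 0, "jaw": 0.42}, {"dx": 0, "dy": 0, "dz": -0.03, "ax": 0, "ay": 0, "az": 0, "jaw": 0.42}, {"dx": 0, "dy": 0, "dz": -0.04, "ax": 0, "ay": 0, "az": 0, "jaw": 0.2}, {"dx": 0, "dy": 0, "dz": -0.04, "ax": 0, "ay": 0, "az": 0, "jaw": 0}, {"dx": 0, "dy": 0, "dz": -0.03, "ax": 0, "ay": 0, "az": 0, "jaw": 0}, {"dx": 0, "dy": 0, "dz": 0, "ax": 0, "ay": 0, "az": 0, "jaw": 0}]}}

```text
time: 14.43
eef_pos: [0.4304, 0.2399, 0.1547]
eef_rot: [0.893, 0.288, 0.329, -0.109]
contact_force: [1.1, 0.2, 0.6]
gripper_width: 0.0855
finger_force: 0.0
```

```bash
python3 - <<'E'
from go import *
c=wcam(); t=cams.read_camera("top")
a=np.hstack([cv2.resize(c["pixels"],(480,300)),cv2.resize(t["pixels"][150:250,230:330],(300,300))]); cv2.imwrite("pics/w9c.png",a)
to(tcp([.3535,.266],.043,.097),RT)
E
```

```text
t 14.53 pos [0.4313 0.2408 0.1519] w 0.0854 F [ 0.7 -0.2 -0.3] q [0.34 0.02 2.22 0.71 0.29 0.67]
shift tool [-0.107  -0.0659 -0.0262]
turn tool [-0.0068 -0.0082 -0.0006]
```

View pics/w9c.png

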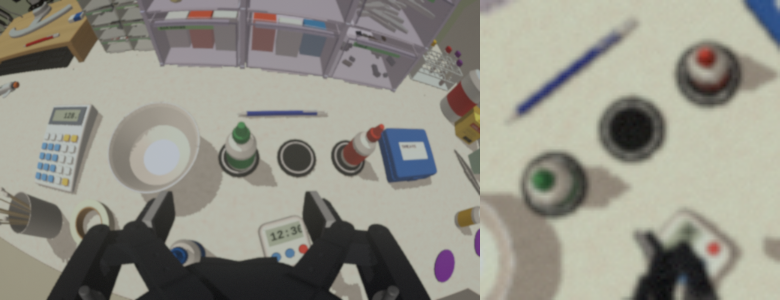

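Green is upright on the left coaster, well centred. For blue I'll come from straight above, since it stands close to the base.

```bash
python3 - <<'E'
from go import *
to(tcp([.3535,.266],.043,-.003)+[0,0,.12],RT)
E
```

```text
t 14.53 pos [0.4313 0.2408 0.1519] w 0.0854 F [ 0.7 -0.2 -0.3] q [0.34 0.02 2.22 0.71 0.29 0.67]
shift tool [-0.0299 -0.0659 -0.0175]
turn tool [-0.0068 -0.0082 -0.0006]
```

>>> {"fn": "jog_arm", "kwargs": {"commands": [{"dx": 0, "dy": 0, "dz": -0.017, "ax": -0.003, "ay": -0.004, "az": 0, "jaw": 0}, {"dx": -0.01, "dy": -0.022, "dz": 0, "ax": -0.003, "ay": -0.004, "az": 0, "jaw": 0}, {"dx": -0.01, "dy": -0.022, "dz": 0, "ax": 0, "ay": 0, "az": 0, "jaw": 0}, {"dx": -0.01, "dy": -0.022, "dz": 0, "ax": 0, "ay": 0, "az": 0, "jaw": 0}, {"dx": 0, "dy": 0, "dz": 0, "ax": 0, "ay": 0, "az": 0, "jaw": 0}, {"dx": 0, "dy": 0, "dz": 0, "ax": 0, "ay": 0, "az": 0, "jaw": 0}]}}

```text
time: 15.03
eef_pos: [0.3656, 0.2744, 0.1438]
eef_rot: [0.895, 0.289, 0.323, -0.105]
contact_force: [0.8, -0.7, 0.5]
gripper_width: 0.0854
finger_force: 0.0
```

```bash
python3 - <<'E'
from go import *
c=wcam(); cv2.imwrite("pics/w10.png",c["pixels"]); capw(c,"blue"); h=cv2.cvtColor(c["pixels"],cv2.COLOR_BGR2HSV)[250:400,220:420]
m=((h[...,0]>98)&(h[...,0]<125)&(h[...,1]>110)&(h[...,2]>60)).astype(np.uint8); k,l,s,ce=cv2.connectedComponentsWithStats(m)
for i in range(1,k):
  if s[i,4]>30: q=ce[i]+[220,250]; print(q,s[i,4],wat(c,*q,.083))
for r in cams.outline_of("wrist","bottle_blue")[:2]: print(r["confidence"],r["extent"])
to(tcp([.3535,.266],.043,-.003)+[0,0,.05],RT)
E
```

```text
blue [325. 295.] 198 z.083 [0.3558 0.2628] z.03 [0.36   0.2645]
[324.42363112 299.64841499] 347 [0.35282683 0.26118226 0.083     ]
0.81 [303.2, 277.2, 349.9, 324.8]
t 15.13 pos [0.3667 0.2737 0.1446] w 0.0854 F [-0.3  0.1 -0.9] q [ 0.53 -0.06  2.31  0.3   0.21  1.2 ]
shift tool [-0.0447 -0.0014  0.0519]
turn tool [-0.0016  0.0035  0.0001]
```

View pics/w10.png

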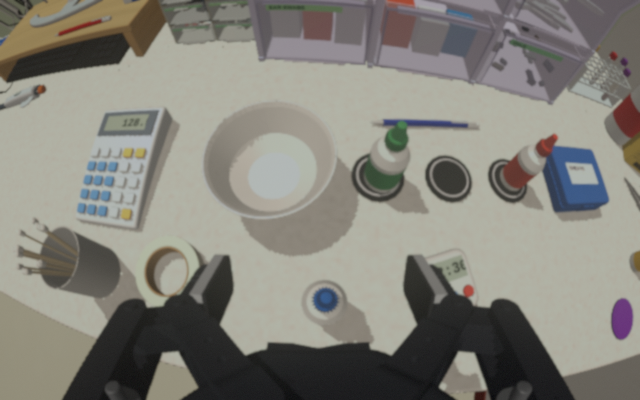

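Blue's cap is at (325,298) between the open fingers, and the timer and tape roll are clear of them. I'll descend and grip.

```bash
python3 - <<'E'
from go import *
to(tcp([.3535,.2645],.043,-.003),RT)
E
```

```text
t 15.13 pos [0.3667 0.2737 0.1446] w 0.0854 F [-0.3  0.1 -0.9] q [ 0.53 -0.06  2.31  0.3   0.21  1.2 ]
shift tool [-0.0774 -0.0001  0.0897]
turn tool [-0.0016  0.0035  0.0001]
```

>>> {"fn": "jog_arm", "kwargs": {"commands": [{"dx": -0.015, "dy": 0.001, "dz": 0.018, "ax": 0, "ay": 0.003, "az": 0, "jaw": 0}, {"dx": -0.015, "dy": 0, "dz": 0.018, "ax": 0, "ay": 0, "az": 0, "jaw": 0}, {"dx": -0.015, "dy": 0, "dz": 0.018, "ax": 0, "ay": 0, "az": 0, "jaw": 0}, {"dx": 0, "dy": 0, "dz": 0, "ax": 0, "ay": 0, "az": 0, "jaw": 0}, {"dx": 0, "dy": 0, "dz": 0, "ax": 0, "ay": 0, "az": 0, "jaw": 0}]}}

```text
time: 15.55
eef_pos: [0.3665, 0.2763, 0.1087]
eef_rot: [0.893, 0.29, 0.325, -0.112]
contact_force: [-0.0, -0.2, 0.1]
gripper_width: 0.0855
finger_force: 0.0
```

```bash
python3 - <<'E'
from go import *
to(tcp([.3535,.2645],.043,-.003),RT)
c=wcam()
for r in cams.outline_of("wrist","bottle_blue")[:2]: print(r["confidence"],r["extent"])
E
```

```text
t 15.55 pos [0.3665 0.2763 0.1087] w 0.0855 F [-0.  -0.2  0.1] q [0.52 0.04 2.33 0.83 0.11 0.66]
shift tool [-0.0559  0.003   0.0608]
turn tool [-0.0153 -0.0045 -0.0008]
0.96 [300.9, 277.0, 356.2, 329.9]
```

>>> {"fn": "jog_arm", "kwargs": {"commands": [{"dx": -0.007, "dy": 0.001, "dz": 0.008, "ax": -0.008, "ay": -0.002, "az": 0, "jaw": 0}, {"dx": -0.007, "dy": 0.001, "dz": 0.008, "ax": -0.007, "ay": -0.002, "az": 0, "jaw": 0}, {"dx": -0.007, "dy": 0.001, "dz": 0.008, "ax": 0, "ay": 0, "az": 0, "jaw": 0}, {"dx": -0.007, "dy": 0, "dz": 0.008, "ax": 0, "ay": 0, "az": 0, "jaw": 0}, {"dx": -0.007, "dy": 0, "dz": 0.008, "ax": 0, "ay": 0, "az": 0, "jaw": 0}, {"dx": 0, "dy": 0, "dz": 0, "ax": 0, "ay": 0, "az": 0, "jaw": 0}, {"dx": 0, "dy": 0, "dz": 0, "ax": 0, "ay": 0, "az": 0, "jaw": 0}]}}

```text
time: 16.23
eef_pos: [0.3658, 0.2776, 0.0842]
eef_rot: [0.893, 0.29, 0.326, -0.112]
contact_force: [-0.2, 0.3, -0.4]
gripper_width: 0.0856
finger_force: 0.0
```

```bash
python3 - <<'E'
from go import *
to(tcp([.3535,.2645],.043,-.003),RT)
E
```

```text
t 16.23 pos [0.3658 0.2776 0.0842] w 0.0856 F [-0.2  0.3 -0.4] q [ 0.53  0.11  2.34  1.74  0.08 -0.24]
shift tool [-0.0402  0.0041  0.0419]
turn tool [-0.0157 -0.0053 -0.0001]
```

>>> {"fn": "jog_arm", "kwargs": {"commands": [{"dx": -0.006, "dy": 0.001, "dz": 0.006, "ax": -0.005, "ay": -0.002, "az": 0, "jaw": 0}, {"dx": -0.006, "dy": 0.001, "dz": 0.006, "ax": -0.005, "ay": -0.002, "az": 0, "jaw": 0}, {"dx": -0.006, "dy": 0.001, "dz": 0.006, "ax": -0.005, "ay": -0.001, "az": 0, "jaw": 0}, {"dx": -0.006, "dy": 0.001, "dz": 0.006, "ax": 0, "ay": 0, "az": 0, "jaw": 0}, {"dx": -0.006, "dy": 0, "dz": 0.006, "ax": 0, "ay": 0, "az": 0, "jaw": 0}, {"dx": 0, "dy": 0, "dz": 0, "ax": 0, "ay": 0, "az": 0, "jaw": 0}, {"dx": 0, "dy": 0, "dz": 0, "ax": 0, "ay": 0, "az": 0, "jaw": 0}]}}

```text
time: 16.82
eef_pos: [0.3644, 0.2749, 0.052]
eef_rot: [0.894, 0.289, 0.325, -0.11]
contact_force: [0.6, 0.9, 0.8]
gripper_width: 0.0853
finger_force: 0.0
```

```bash
python3 - <<'E'
from go import *
to(tcp([.3535,.2645],.043,-.003),RT)
E
```

```text
t 16.82 pos [0.3644 0.2749 0.052 ] w 0.0853 F [0.6 0.9 0.8] q [ 0.53  0.21  2.36  2.6   0.14 -1.1 ]
shift tool [-0.0172  0.0023  0.0192]
turn tool [-0.0111 -0.0018 -0.0002]
```

>>> {"fn": "jog_arm", "kwargs": {"commands": [{"dx": -0.006, "dy": 0.001, "dz": 0.007, "ax": -0.005, "ay": -0.001, "az": 0, "jaw": 0}, {"dx": -0.006, "dy": 0.001, "dz": 0.007, "ax": -0.005, "ay": -0.001, "az": 0, "jaw": 0}, {"dx": -0.005, "dy": 0, "dz": 0.005, "ax": 0, "ay": 0, "az": 0, "jaw": 0}, {"dx": 0, "dy": 0, "dz": 0, "ax": 0, "ay": 0, "az": 0, "jaw": 0}, {"dx": 0, "dy": 0, "dz": 0, "ax": 0, "ay": 0, "az": 0, "jaw": 0}]}}

```text
time: 17.23
eef_pos: [0.365, 0.2731, 0.0267]
eef_rot: [0.894, 0.288, 0.326, -0.105]
contact_force: [0.4, 0.7, -0.2]
gripper_width: 0.0853
finger_force: 0.0
```

```bash
python3 - <<'E'
from go import *
to(tcp([.3535,.2645],.043,-.003),RT)
E
```

```text
t 17.23 pos [0.365  0.2731 0.0267] w 0.0853 F [ 0.4  0.7 -0.2] q [ 0.53  0.29  2.36  2.85  0.21 -1.35]
shift tool [-0.0005  0.0003  0.0003]
turn tool [-0.0014 -0.0003 -0.0002]
```

>>> {"fn": "jog_arm", "kwargs": {"commands": [{"dx": 0, "dy": 0, "dz": 0, "ax": 0, "ay": 0, "az": 0, "jaw": 0.4}, {"dx": 0, "dy": 0, "dz": 0, "ax": 0, "ay": 0, "az": 0, "jaw": 0.5}, {"dx": 0, "dy": 0, "dz": 0, "ax": 0, "ay": 0, "az": 0, "jaw": 0.7}, {"dx": 0, "dy": 0, "dz": 0, "ax": 0, "ay": 0, "az": 0, "jaw": 0.8}, {"dx": 0, "dy": 0, "dz": 0, "ax": 0, "ay": 0, "az": 0, "jaw": 1}, {"dx": 0, "dy": 0, "dz": 0, "ax": 0, "ay": 0, "az": 0, "jaw": 1}, {"dx": 0, "dy": 0, "dz": 0, "ax": 0, "ay": 0, "az": 0, "jaw": 1}, {"dx": 0, "dy": 0, "dz": 0, "ax": 0, "ay": 0, "az": 0, "jaw": 1}]}}

```text
time: 17.9
eef_pos: [0.3653, 0.2729, 0.0267]
eef_rot: [0.894, 0.288, 0.326, -0.105]
contact_force: [-0.5, -1.8, 6.6]
gripper_width: 0.0363
finger_force: 29.2
```

```bash
python3 - <<'E'
from go import *
p=sensors.read_state()["eef_pos"]; to(None); c=wcam()
for r in cams.outline_of("wrist","bottle_blue")[:2]: print(r["confidence"],r["extent"])
h=cv2.cvtColor(c["pixels"],cv2.COLOR_BGR2HSV)[200:340,260:380]
m=((h[...,0]>98)&(h[...,0]<125)&(h[...,1]>110)&(h[...,2]>60)).astype(np.uint8); k,l,s,ce=cv2.connectedComponentsWithStats(m)
for i in range(1,k):
  if s[i,4]>200: q=ce[i]+[260,200]; print(q,s[i],(p-wat(c,*q,.083)).round(4))
E
```

```text
t 17.9 pos [0.3653 0.2729 0.0267] w 0.0363 F [-0.5 -1.8  6.6] q [ 0.53  0.29  2.36  2.85  0.21 -1.36]
0.82 [275.4, 240.4, 359.8, 326.7]
[311.28754485 270.0302409 ] [  26   44   53   52 1951] [ 0.0152  0.0071 -0.0563]
```

>>> {"fn": "jog_arm", "kwargs": {"commands": [{"dx": 0.008, "dy": 0, "dz": -0.009, "ax": 0, "ay": 0, "az": 0, "jaw": 1}, {"dx": 0.008, "dy": 0.005, "dz": -0.009, "ax": 0, "ay": 0, "az": 0, "jaw": 1}, {"dx": 0.013, "dy": 0.012, "dz": -0.008, "ax": 0, "ay": 0, "az": 0, "jaw": 1}, {"dx": 0.015, "dy": 0.014, "dz": -0.008, "ax": 0, "ay": 0, "az": 0, "jaw": 1}, {"dx": 0.015, "dy": 0.014, "dz": -0.006, "ax": 0, "ay": 0, "az": 0, "jaw": 1}, {"dx": 0.015, "dy": 0.014, "dz": 0, "ax": 0, "ay": 0, "az": 0, "jaw": 1}, {"dx": 0, "dy": 0, "dz": 0, "ax": 0, "ay": 0, "az": 0, "jaw": 1}, {"dx": 0, "dy": 0, "dz": 0, "ax": 0, "ay": 0, "az": 0, "jaw": 1}]}}

```text
time: 18.67
eef_pos: [0.3916, 0.2618, 0.0728]
eef_rot: [0.893, 0.288, 0.327, -0.111]
contact_force: [0.2, 0.2, -0.9]
gripper_width: 0.0366
finger_force: 30.1
```

```bash
python3 - <<'E'
from go import *
d=np.array([.0117,.0064,.0267]); np.save("d.npy",d); to(np.array([.549,.2214,.004])+d+[0,0,.06],RT)
E
```

```text
t 18.67 pos [0.3916 0.2618 0.0728] w 0.0366 F [ 0.2  0.2 -0.9] q [ 0.45  0.17  2.32  1.89  0.13 -0.45]
shift tool [0.1014 0.1267 0.061 ]
turn tool [-0.0115 -0.0063 -0.0017]
```

>>> {"fn": "jog_arm", "kwargs": {"commands": [{"dx": 0.012, "dy": 0.01, "dz": 0, "ax": -0.004, "ay": -0.002, "az": 0, "jaw": 1}, {"dx": 0.012, "dy": 0.014, "dz": 0, "ax": -0.004, "ay": -0.002, "az": 0, "jaw": 1}, {"dx": 0.012, "dy": 0.014, "dz": 0.009, "ax": -0.003, "ay": -0.002, "az": 0, "jaw": 1}, {"dx": 0.012, "dy": 0.016, "dz": 0.009, "ax": 0, "ay": 0, "az": 0, "jaw": 1}, {"dx": 0.012, "dy": 0.018, "dz": 0.009, "ax": 0, "ay": 0, "az": 0, "jaw": 1}, {"dx": 0.012, "dy": 0.018, "dz": 0.009, "ax": 0, "ay": 0, "az": 0, "jaw": 1}, {"dx": 0.012, "dy": 0.018, "dz": 0.009, "ax": 0, "ay": 0, "az": 0, "jaw": 1}, {"dx": 0.012, "dy": 0.018, "dz": 0.009, "ax": 0, "ay": 0, "az": 0, "jaw": 1}, {"dx": 0, "dy": 0, "dz": 0, "ax": 0, "ay": 0, "az": 0, "jaw": 1}, {"dx": 0, "dy": 0, "dz": 0, "ax": 0, "ay": 0, "az": 0, "jaw": 1}]}}

```text
time: 19.5
eef_pos: [0.5445, 0.2264, 0.0876]
eef_rot: [0.894, 0.287, 0.326, -0.108]
contact_force: [-0.3, -0.4, -0.5]
gripper_width: 0.0363
finger_force: 30.1
```

```bash
python3 - <<'E'
from go import *
d=np.load("d.npy"); to(np.array([.549,.2214,.004])+d+[0,0,.05],RT)
E
```

```text
t 19.5 pos [0.5445 0.2264 0.0876] w 0.0363 F [-0.3 -0.4 -0.5] q [0.23 0.36 2.   1.11 0.29 0.16]
shift tool [0.0063 0.0083 0.0143]
turn tool [-0.0061 -0.0029 -0.0023]
```

>>> {"fn": "jog_arm", "kwargs": {"commands": [{"dx": 0.006, "dy": 0.008, "dz": 0.012, "ax": -0.006, "ay": -0.003, "az": -0.002, "jaw": 1}, {"dx": -0.009, "dy": 0, "dz": 0.012, "ax": 0, "ay": 0, "az": 0, "jaw": 1}, {"dx": -0.009, "dy": 0, "dz": 0.011, "ax": 0, "ay": 0, "az": 0, "jaw": 1}, {"dx": -0.008, "dy": 0, "dz": 0.01, "ax": 0, "ay": 0, "az": 0, "jaw": 1}, {"dx": -0.002, "dy": 0, "dz": 0.003, "ax": 0, "ay": 0, "az": 0, "jaw": 1}, {"dx": 0, "dy": 0, "dz": 0, "ax": 0, "ay": 0, "az": 0, "jaw": 1}, {"dx": 0, "dy": 0, "dz": 0, "ax": 0, "ay": 0, "az": 0, "jaw": 1}]}}

```text
time: 20.08
eef_pos: [0.5597, 0.2284, 0.0371]
eef_rot: [0.895, 0.288, 0.325, -0.104]
contact_force: [0.5, -0.1, -0.0]
gripper_width: 0.0366
finger_force: 30.1
```

```bash
python3 - <<'E'
from go import *
d=np.load("d.npy"); to(np.array([.549,.2214,.004])+d,RT)
E
```

```text
t 20.08 pos [0.5597 0.2284 0.0371] w 0.0366 F [ 0.5 -0.1 -0. ] q [ 0.23  0.49  1.96  1.45  0.25 -0.18]
shift tool [-0.0038  0.001   0.0052]
turn tool [-0.0001  0.001   0.0009]
```

>>> {"fn": "jog_arm", "kwargs": {"commands": [{"dx": -0.002, "dy": 0.001, "dz": 0.003, "ax": 0, "ay": 0, "az": 0, "jaw": 1}, {"dx": -0.002, "dy": 0, "dz": 0.003, "ax": 0, "ay": 0, "az": 0, "jaw": 1}, {"dx": 0, "dy": 0, "dz": 0, "ax": 0, "ay": 0, "az": 0, "jaw": 1}, {"dx": 0, "dy": 0, "dz": 0, "ax": 0, "ay": 0, "az": 0, "jaw": 1}]}}

```text
time: 20.42
eef_pos: [0.5617, 0.2278, 0.0308]
eef_rot: [0.894, 0.288, 0.326, -0.104]
contact_force: [0.4, -0.6, -0.3]
gripper_width: 0.0363
finger_force: 29.6
```

>>> {"fn": "jog_arm", "kwargs": {"commands": [{"dx": 0, "dy": 0, "dz": 0, "ax": 0, "ay": 0, "az": 0, "jaw": 0.48}, {"dx": 0, "dy": 0, "dz": 0, "ax": 0, "ay": 0, "az": 0, "jaw": 0.44}, {"dx": 0, "dy": 0, "dz": 0, "ax": 0, "ay": 0, "az": 0, "jaw": 0.4}, {"dx": 0, "dy": 0, "dz": 0, "ax": 0, "ay": 0, "az": 0, "jaw": 0.4}, {"dx": 0, "dy": 0, "dz": -0.01, "ax": 0, "ay": 0, "az": 0, "jaw": 0.4}, {"dx": 0, "dy": 0, "dz": -0.03, "ax": 0, "ay": 0, "az": 0, "jaw": 0.4}, {"dx": 0, "dy": 0, "dz": -0.035, "ax": 0, "ay": 0, "az": 0, "jaw": 0.4}, {"dx": 0, "dy": 0, "dz": -0.04, "ax": 0, "ay": 0, "az": 0, "jaw": 0.2}, {"dx": 0, "dy": 0, "dz": -0.04, "ax": 0, "ay": 0, "az": 0, "jaw": 0}, {"dx": 0, "dy": 0, "dz": -0.02, "ax": 0, "ay": 0, "az": 0, "jaw": 0}]}}

```text
time: 21.25
eef_pos: [0.4691, 0.161, 0.167]
eef_rot: [0.894, 0.288, 0.326, -0.103]
contact_force: [-0.2, 0.6, -0.1]
gripper_width: 0.0841
finger_force: 0.0
```

```bash
python3 - <<'E'
from go import *
c=wcam(); t=cams.read_camera("top"); s=cams.read_camera("scene")
for n,cc in (("scene",s),):
    for r in cams.outline_of(n,"timer")[:2]:
        print(r["confidence"],r["extent"])
a=np.hstack([cv2.resize(c["pixels"],(480,300)),cv2.resize(s["pixels"][150:280,240:370],(300,300))]); cv2.imwrite("pics/w11c.png",a)
to(None,RD)
E
```

```text
0.92 [316.4, 220.4, 348.9, 249.3]
t 21.45 pos [0.4707 0.1621 0.1647] w 0.0857 F [ 0.3 -0.1 -0.6] q [0.1  0.02 2.17 0.82 0.45 0.39]
turn tool [ 1.70e-03 -6.99e-01  6.00e-04]
```

View pics/w11c.png

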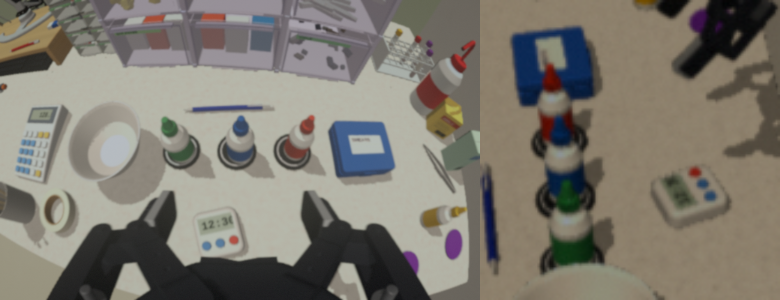

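All three bottles are upright on their coasters: green left, blue middle, red by the box. I'll set the tool vertical for the timer.

>>> {"fn": "jog_arm", "kwargs": {"commands": [{"dx": 0, "dy": 0, "dz": 0, "ax": 0, "ay": -0.1, "az": 0, "jaw": 0}, {"dx": 0, "dy": 0, "dz": 0, "ax": 0, "ay": -0.1, "az": 0, "jaw": 0}, {"dx": 0, "dy": 0, "dz": 0, "ax": 0, "ay": -0.1, "az": 0, "jaw": 0}, {"dx": 0, "dy": 0, "dz": 0, "ax": 0, "ay": -0.1, "az": 0, "jaw": 0}, {"dx": 0, "dy": 0, "dz": 0, "ax": 0, "ay": -0.1, "az": 0, "jaw": 0}, {"dx": 0, "dy": 0, "dz": 0, "ax": 0, "ay": -0.1, "az": 0, "jaw": 0}, {"dx": -0.02, "dy": 0, "dz": 0, "ax": 0, "ay": -0.099, "az": 0, "jaw": 0}, {"dx": -0.02, "dy": -0.01, "dz": 0, "ax": 0, "ay": 0, "az": 0, "jaw": 0}, {"dx": 0, "dy": 0, "dz": 0, "ax": 0, "ay": 0, "az": 0, "jaw": 0}, {"dx": 0, "dy": 0, "dz": 0, "ax": 0, "ay": 0, "az": 0, "jaw": 0}]}}

```text
time: 22.28
eef_pos: [0.4316, 0.149, 0.1593]
eef_rot: [0.951, 0.309, 0.017, -0.008]
contact_force: [-0.1, -0.4, 0.4]
gripper_width: 0.0852
finger_force: 0.0
```

```bash
python3 - <<'E'
from go import *
to(None,RD); c=wcam(); cv2.imwrite("pics/w12.png",c["pixels"])
for n in ("timer","slide_box"):
    for r in cams.outline_of("wrist",n)[:1]:
        m=r["pixels"].astype(np.uint8); print(n,r["confidence"],r["extent"])
        ct=max(cv2.findContours(m,0,1)[0],key=cv2.contourArea)[:,0]
        z=.019 if n=="timer" else .034
        P=np.array([wat(c,u,v,z)[:2]*1000 for u,v in ct],np.float32); print(cv2.minAreaRect(P))
E
```

```text
t 22.28 pos [0.4316 0.149  0.1593] w 0.0852 F [-0.1 -0.4  0.4] q [0.24 0.15 1.88 0.02 1.07 1.17]
turn tool [-0.0055 -0.0381  0.0067]
timer 0.82 [270.2, 135.1, 342.1, 209.2]
((438.368896484375, 172.65176391601562), (64.02229309082031, 59.49001693725586), 49.32759475708008)
slide_box 0.75 [469.1, 25.4, 557.0, 112.4]
((654.1560668945312, 66.28546142578125), (85.76573944091797, 113.00835418701172), 37.44195556640625)
```

View pics/w12.png

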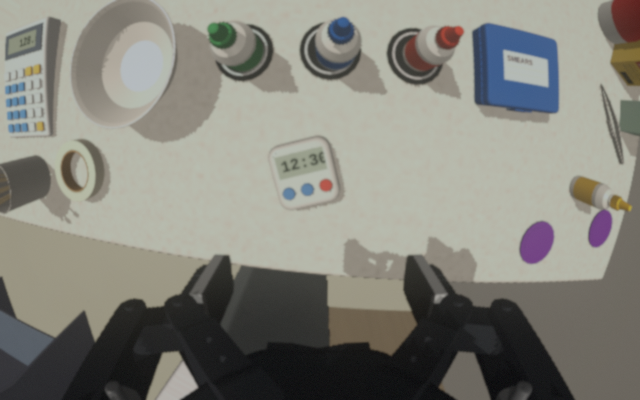

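The timer is at (306,172) with centre (0.438,0.173) and turned about 14° from the row. I'll align to it and go above.

```bash
cat >> go.py <<'E'
RG=R.from_euler("z",13.7,degrees=True).as_matrix()@RD
E
python3 - <<'E'
from go import *
to([.4384,.1727,.09],RG)
E
```

```text
t 22.43 pos [0.4324 0.1487 0.1602] w 0.0853 F [ 0.4 -0.2 -0.1] q [0.24 0.15 1.88 0.02 1.07 1.17]
shift tool [ 0.0161 -0.0156  0.071 ]
turn tool [ 0.0005 -0.0398 -0.2334]
```

>>> {"fn": "jog_arm", "kwargs": {"commands": [{"dx": 0.008, "dy": -0.008, "dz": 0.01, "ax": 0, "ay": -0.02, "az": 0, "jaw": 0}, {"dx": 0.008, "dy": -0.008, "dz": 0.01, "ax": 0, "ay": -0.02, "az": 0, "jaw": 0}, {"dx": 0, "dy": 0, "dz": 0.01, "ax": 0, "ay": 0, "az": -0.117, "jaw": 0}, {"dx": 0, "dy": 0, "dz": 0.02, "ax": 0, "ay": 0, "az": -0.117, "jaw": 0}, {"dx": 0, "dy": 0, "dz": 0.02, "ax": 0, "ay": 0, "az": 0, "jaw": 0}, {"dx": 0, "dy": 0, "dz": 0, "ax": 0, "ay": 0, "az": 0, "jaw": 0}, {"dx": 0, "dy": 0, "dz": 0, "ax": 0, "ay": 0, "az": 0, "jaw": 0}]}}

```text
time: 23.02
eef_pos: [0.4358, 0.1713, 0.0909]
eef_rot: [0.909, 0.417, -0.001, -0.002]
contact_force: [-0.0, -1.4, 0.4]
gripper_width: 0.0856
finger_force: 0.0
```

```bash
python3 - <<'E'
from go import *
c=wcam(); m=None
for r in cams.outline_of("wrist","timer")[:1]:
        m=r["pixels"].astype(np.uint8); print(r["confidence"],r["extent"])
        ct=max(cv2.findContours(m,0,1)[0],key=cv2.contourArea)[:,0]
        P=np.array([wat(c,u,v,.019)[:2]*1000 for u,v in ct],np.float32); print(cv2.minAreaRect(P))
to([.4384,.1727,.001],RG)
E
```

```text
0.62 [282.8, 163.7, 363.0, 248.5]
((438.5293273925781, 174.4695281982422), (65.43699645996094, 58.03573989868164), 49.607635498046875)
t 23.12 pos [0.4365 0.1714 0.0923] w 0.0851 F [-0.6 -0.6  0.6] q [0.29 0.3  1.88 0.   0.96 1.  ]
shift tool [0.002  0.0008 0.0913]
turn tool [-0.0028 -0.0017 -0.0007]
```

>>> {"fn": "jog_arm", "kwargs": {"commands": [{"dx": 0.002, "dy": 0, "dz": 0.03, "ax": -0.003, "ay": -0.002, "az": 0, "jaw": 0}, {"dx": 0, "dy": 0, "dz": 0.03, "ax": 0, "ay": 0, "az": 0, "jaw": 0}, {"dx": 0, "dy": 0, "dz": 0.018, "ax": 0, "ay": 0, "az": 0, "jaw": 0}, {"dx": 0, "dy": 0, "dz": 0.01, "ax": 0, "ay": 0, "az": 0, "jaw": 0}, {"dx": 0, "dy": 0, "dz": 0, "ax": 0, "ay": 0, "az": 0, "jaw": 0}, {"dx": 0, "dy": 0, "dz": 0, "ax": 0, "ay": 0, "az": 0, "jaw": 0}]}}

```text
time: 23.62
eef_pos: [0.4377, 0.173, 0.0043]
eef_rot: [0.909, 0.417, -0.0, 0.0]
contact_force: [-0.2, 0.0, 0.6]
gripper_width: 0.0858
finger_force: 0.0
```

```bash
python3 - <<'E'
from go import *
to([.4384,.1727,.001],RG)
E
```

```text
t 23.62 pos [0.4377 0.173  0.0043] w 0.0858 F [-0.2  0.   0.6] q [ 0.3   0.46  1.92 -0.    0.76  1.01]
shift tool [0.0003 0.0007 0.0033]
turn tool [ 0.0002  0.0005 -0.0001]
```

>>> {"fn": "jog_arm", "kwargs": {"commands": [{"dx": 0, "dy": 0.001, "dz": 0.003, "ax": 0, "ay": 0, "az": 0, "jaw": 0}, {"dx": 0, "dy": 0, "dz": 0, "ax": 0, "ay": 0, "az": 0, "jaw": 0.15}, {"dx": 0, "dy": 0, "dz": 0, "ax": 0, "ay": 0, "az": 0, "jaw": 0.2}, {"dx": 0, "dy": 0, "dz": 0, "ax": 0, "ay": 0, "az": 0, "jaw": 0.3}, {"dx": 0, "dy": 0, "dz": 0, "ax": 0, "ay": 0, "az": 0, "jaw": 0.4}, {"dx": 0, "dy": 0, "dz": 0, "ax": 0, "ay": 0, "az": 0, "jaw": 0.5}, {"dx": 0, "dy": 0, "dz": 0, "ax": 0, "ay": 0, "az": 0, "jaw": 0.5}, {"dx": 0, "dy": 0, "dz": 0, "ax": 0, "ay": 0, "az": 0, "jaw": 0.5}]}}

```text
time: 24.28
eef_pos: [0.4382, 0.1722, 0.0013]
eef_rot: [0.909, 0.418, -0.0, 0.0]
contact_force: [-3.3, -1.5, 10.2]
gripper_width: 0.0583
finger_force: 30.5
```

>>> {"fn": "jog_arm", "kwargs": {"commands": [{"dx": 0, "dy": 0, "dz": -0.015, "ax": 0, "ay": 0, "az": 0, "jaw": 0.5}, {"dx": 0, "dy": 0, "dz": -0.02, "ax": 0, "ay": 0, "az": 0, "jaw": 0.5}, {"dx": 0, "dy": 0, "dz": -0.025, "ax": 0, "ay": 0, "az": 0, "jaw": 0.5}, {"dx": 0, "dy": 0, "dz": -0.03, "ax": 0, "ay": 0, "az": 0, "jaw": 0.5}, {"dx": 0, "dy": 0, "dz": -0.03, "ax": 0, "ay": 0, "az": 0, "jaw": 0.5}, {"dx": 0, "dy": 0, "dz": 0, "ax": 0, "ay": 0, "az": 0.12, "jaw": 0.5}, {"dx": 0, "dy": 0, "dz": 0, "ax": 0, "ay": 0, "az": 0.119, "jaw": 0.5}, {"dx": 0, "dy": 0, "dz": 0, "ax": 0, "ay": 0, "az": 0, "jaw": 0.5}, {"dx": 0, "dy": 0, "dz": 0, "ax": 0, "ay": 0, "az": 0, "jaw": 0.5}]}}

```text
time: 25.03
eef_pos: [0.4378, 0.1722, 0.1203]
eef_rot: [0.951, 0.308, -0.001, 0.0]
contact_force: [-0.5, -0.0, -0.6]
gripper_width: 0.0581
finger_force: 33.2
```

```bash
python3 - <<'E'
from go import *
c=wcam(); z=sensors.read_state()["eef_pos"][2]-.0013+.019
for r in cams.outline_of("wrist","timer")[:1]:
        m=r["pixels"].astype(np.uint8); print(r["confidence"],r["extent"])
        ct=max(cv2.findContours(m,0,1)[0],key=cv2.contourArea)[:,0]
        P=np.array([wat(c,u,v,z)[:2]*1000 for u,v in ct],np.float32); print(cv2.minAreaRect(P))
to([.661,.063,.10],RD)
cv2.imwrite("pics/w13.png",c["pixels"])
E
```

```text
0.87 [257.2, 202.9, 382.4, 326.3]
((440.2161865234375, 175.48876953125), (66.0450668334961, 56.6263542175293), 35.89826202392578)
t 25.13 pos [0.4378 0.1722 0.1201] w 0.0586 F [-0.5  0.4 -0.9] q [ 0.3   0.26  1.86 -0.    1.03  1.24]
shift tool [0.1169 0.2193 0.0198]
turn tool [-0.0002  0.0021  0.004 ]
```

View pics/w13.png

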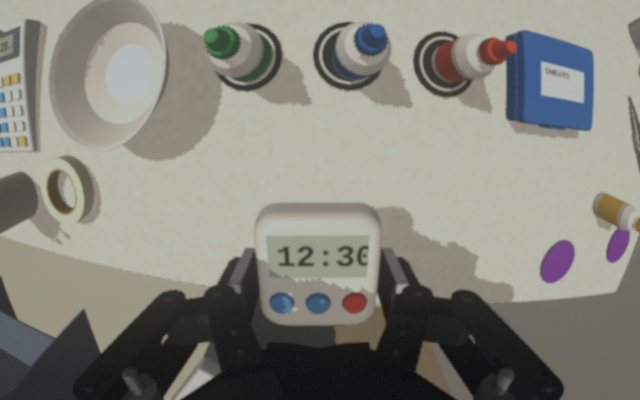

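The timer is held level and square between the pads at (318,265). I'll move along the row, then over the box, and measure the box centre from the first top picture.

>>> {"fn": "jog_arm", "kwargs": {"commands": [{"dx": 0, "dy": 0.03, "dz": 0, "ax": 0, "ay": 0.002, "az": 0.004, "jaw": 0.5}, {"dx": 0, "dy": 0.04, "dz": 0, "ax": 0, "ay": 0, "az": 0, "jaw": 0.5}, {"dx": 0, "dy": 0.04, "dz": 0, "ax": 0, "ay": 0, "az": 0, "jaw": 0.5}, {"dx": 0, "dy": 0.04, "dz": 0, "ax": 0, "ay": 0, "az": 0, "jaw": 0.5}, {"dx": 0.01, "dy": 0.04, "dz": 0, "ax": 0, "ay": 0, "az": 0, "jaw": 0.5}, {"dx": 0.03, "dy": 0.029, "dz": 0, "ax": 0, "ay": 0, "az": 0, "jaw": 0.5}, {"dx": 0.04, "dy": 0, "dz": 0, "ax": 0, "ay": 0, "az": 0, "jaw": 0.5}, {"dx": 0.035, "dy": 0, "dz": 0, "ax": 0, "ay": 0, "az": 0, "jaw": 0.5}, {"dx": 0, "dy": 0, "dz": 0, "ax": 0, "ay": 0, "az": 0, "jaw": 0.5}, {"dx": 0, "dy": 0, "dz": 0, "ax": 0, "ay": 0, "az": 0, "jaw": 0.5}]}}

```text
time: 25.97
eef_pos: [0.6588, 0.0613, 0.1187]
eef_rot: [0.952, 0.306, -0.001, -0.0]
contact_force: [-0.8, 0.2, -0.8]
gripper_width: 0.0587
finger_force: 33.2
```

```bash
python3 - <<'E'
from go import *
t=cams.read_camera("top"); im=cv2.imread("pics/top0.png"); h=cv2.cvtColor(im,cv2.COLOR_BGR2HSV)[115:180,308:375]
for vmin in (60,110,130):
    m=((h[...,0]>98)&(h[...,0]<125)&(h[...,1]>110)&(h[...,2]>vmin)).astype(np.uint8)
    ct=max(cv2.findContours(m,0,1)[0],key=cv2.contourArea)[:,0]+[308,115]
    P=np.array([at(t,u,v,.034)[:2]*1000 for u,v in ct],np.float32); print(vmin,cv2.minAreaRect(P))
to([.661,.063,.06],RD)
E
```

```text
60 ((660.7247924804688, 58.908905029296875), (82.13517761230469, 95.99494934082031), 37.2839469909668)
110 ((662.385009765625, 59.64580535888672), (78.64678955078125, 95.11526489257812), 37.21916198730469)
130 ((624.2708740234375, 64.49942016601562), (11.20289134979248, 7.496980667114258), 43.857147216796875)
t 26.02 pos [0.6581 0.0607 0.1191] w 0.0585 F [-1.1 -0.2 -1.2] q [0.04 0.65 1.28 0.   1.21 0.99]
shift tool [ 0.0038 -0.0002  0.0591]
turn tool [-0.001   0.0013 -0.0012]
```

>>> {"fn": "jog_arm", "kwargs": {"commands": [{"dx": 0.002, "dy": 0.001, "dz": 0.02, "ax": 0, "ay": 0, "az": 0, "jaw": 0.5}, {"dx": 0, "dy": 0, "dz": 0.025, "ax": 0, "ay": 0, "az": 0, "jaw": 0.5}, {"dx": 0, "dy": 0, "dz": 0.02, "ax": 0, "ay": 0, "az": 0, "jaw": 0.5}, {"dx": 0, "dy": 0, "dz": 0.01, "ax": 0, "ay": 0, "az": 0, "jaw": 0.5}, {"dx": 0, "dy": 0, "dz": 0.004, "ax": 0, "ay": 0, "az": 0, "jaw": 0.5}, {"dx": 0, "dy": 0, "dz": 0, "ax": 0, "ay": 0, "az": 0, "jaw": 0.5}, {"dx": 0, "dy": 0, "dz": 0, "ax": 0, "ay": 0, "az": 0, "jaw": 0.5}]}}

```text
time: 26.6
eef_pos: [0.6613, 0.0607, 0.0427]
eef_rot: [0.953, 0.304, 0.001, 0.0]
contact_force: [1.2, -0.9, -0.7]
gripper_width: 0.0585
finger_force: 33.2
```

```bash
python3 - <<'E'
from go import *
c=wcam()
for r in cams.outline_of("wrist","timer")[:1]:
        m=r["pixels"].astype(np.uint8); print(r["confidence"],r["extent"])
for r in cams.outline_of("wrist","slide_box")[:2]: print(r["confidence"],r["extent"])
to([.660,.0605,.0353],RD)
E
```

```text
0.62 [257.0, 201.0, 382.9, 327.9]
0.95 [227.0, 161.3, 411.5, 310.6]
t 26.75 pos [0.6614 0.0609 0.0427] w 0.0587 F [-0.1 -0.4 -1.5] q [0.04 0.74 1.32 0.   1.08 0.99]
shift tool [-0.0014 -0.0005  0.0074]
turn tool [ 0.0011 -0.0021 -0.0037]
```

```bash
python3 - <<'E'
from go import *
c=wcam(); p=sensors.read_state()["eef_pos"]
f=lambda q:(RD.T@(q-p)*1000).round(1)
print("box far",f(wat(c,320,161.3,.034)),"L",f(wat(c,227,200,.034)),"R",f(wat(c,411.5,200,.034)))
print("timer far",f(wat(c,320,201,.058)),"near",f(wat(c,320,327,.058)))
E
```

```text
box far [49.3  0.2  8.5] L [ 29.7 -48.2   8.5] R [29.3 47.8  8.5]
timer far [ 36.6  -0.  -15.5] near [-32.2  -0.1 -15.5]
```

The wrist view puts the box centre within 4 mm of the timer's. The top view errs the other way, so I'll keep the position and set down.

>>> {"fn": "jog_arm", "kwargs": {"commands": [{"dx": 0.001, "dy": 0, "dz": 0.004, "ax": 0, "ay": 0, "az": 0, "jaw": 0.5}, {"dx": 0, "dy": 0, "dz": 0.002, "ax": 0, "ay": 0, "az": 0, "jaw": 0.5}, {"dx": 0, "dy": 0, "dz": 0.001, "ax": 0, "ay": 0, "az": 0, "jaw": 0.5}, {"dx": 0, "dy": 0, "dz": 0, "ax": 0, "ay": 0, "az": 0, "jaw": 0.5}, {"dx": 0, "dy": 0, "dz": 0, "ax": 0, "ay": 0, "az": 0, "jaw": 0.5}]}}

```text
time: 27.22
eef_pos: [0.6619, 0.0616, 0.0354]
eef_rot: [0.953, 0.304, 0.001, -0.0]
contact_force: [-4.8, 0.0, 9.5]
gripper_width: 0.0584
finger_force: 35.0
```

>>> {"fn": "jog_arm", "kwargs": {"commands": [{"dx": 0, "dy": 0, "dz": 0, "ax": 0, "ay": 0, "az": 0, "jaw": 0.2}, {"dx": 0, "dy": 0, "dz": 0, "ax": 0, "ay": 0, "az": 0, "jaw": 0.1}, {"dx": 0, "dy": 0, "dz": 0, "ax": 0, "ay": 0, "az": 0, "jaw": 0}, {"dx": 0, "dy": 0, "dz": 0, "ax": 0, "ay": 0, "az": 0, "jaw": 0}, {"dx": 0, "dy": 0, "dz": 0, "ax": 0, "ay": 0, "az": 0, "jaw": 0}, {"dx": 0, "dy": 0, "dz": -0.015, "ax": 0, "ay": 0, "az": 0, "jaw": 0}, {"dx": 0, "dy": 0, "dz": -0.03, "ax": 0, "ay": 0, "az": 0, "jaw": 0}, {"dx": 0, "dy": 0, "dz": -0.04, "ax": 0, "ay": 0, "az": 0, "jaw": 0}, {"dx": 0, "dy": 0, "dz": -0.04, "ax": 0, "ay": 0, "az": 0, "jaw": 0}, {"dx": 0, "dy": 0, "dz": -0.02, "ax": 0, "ay": 0, "az": 0, "jaw": 0}]}}

```text
time: 28.05
eef_pos: [0.6627, 0.0615, 0.1862]
eef_rot: [0.953, 0.304, 0.004, 0.001]
contact_force: [0.5, -0.0, 1.1]
gripper_width: 0.0859
finger_force: 0.0
```

>>> {"fn": "jog_arm", "kwargs": {"commands": [{"dx": -0.04, "dy": 0, "dz": -0.01, "ax": 0, "ay": 0, "az": 0, "jaw": 0}, {"dx": -0.04, "dy": 0, "dz": 0, "ax": 0, "ay": 0, "az": 0, "jaw": 0}, {"dx": -0.04, "dy": 0.02, "dz": 0, "ax": 0, "ay": 0, "az": 0, "jaw": 0}, {"dx": -0.04, "dy": 0.03, "dz": 0, "ax": 0, "ay": 0, "az": 0, "jaw": 0}, {"dx": -0.03, "dy": 0.03, "dz": 0, "ax": 0, "ay": 0, "az": 0, "jaw": 0}, {"dx": 0, "dy": 0, "dz": 0, "ax": 0, "ay": 0, "az": 0, "jaw": 0}, {"dx": 0, "dy": 0, "dz": 0, "ax": 0, "ay": 0, "az": 0, "jaw": 0}]}}

```text
time: 28.63
eef_pos: [0.557, -0.1043, 0.1906]
eef_rot: [0.953, 0.303, 0.001, 0.0]
contact_force: [-0.4, 1.9, 0.1]
gripper_width: 0.0854
finger_force: 0.0
```

```bash
python3 - <<'E'
from go import *
from m import *
to(None); c=wcam(); t=cams.read_camera("top"); s=cams.read_camera("scene")
X=RD[:,0]; Yr=RD[:,1]
def rect(cam,C,n,z):
    for r in cams.outline_of(cam,n)[:1]:
        ct=max(cv2.findContours(r["pixels"].astype(np.uint8),0,1)[0],key=cv2.contourArea)[:,0]
        fn=(lambda u,v:wat(C,u,v,z)) if cam=="wrist" else (lambda u,v:at(C,u,v,z))
        a=cv2.minAreaRect(np.array([fn(u,v)[:2]*1000 for u,v in ct],np.float32)); print(cam,n,round(r["confidence"],2),np.round(a[0],1),np.round(a[1],1),round(a[2],1))
for cam,C in (("wrist",c),("top",t)):
    rect(cam,C,"timer",.053); rect(cam,C,"slide_box",.034)
goal={"red":(.598,.1524),"green":(.5,.29),"blue":(.549,.2214)}
for cam,C in (("top",t),("scene",s)):
    for col,g in goal.items():
        for r in cams.outline_of(cam,"bottle_"+col)[:1]:
            # model silhouette at the goal vs seen silhouette extents
            pts=[]
            for z,rad in ((.004,.018),(.054,.018),(.073,.011),(.104,.004)):
                for a in np.linspace(0,6.28,24): pts.append(proj(C,[g[0]+rad*np.cos(a),g[1]+rad*np.sin(a),z]))
            pts=np.array(pts); print(cam,col,round(r["confidence"],2),np.round(r["extent"],0),"model",np.r_[pts.min(0),pts.max(0)].round(0))
E
```

```text
t 28.63 pos [ 0.557  -0.1043  0.1906] w 0.0854 F [-0.4  1.9  0.1] q [-0.25  0.37  1.52  0.    1.25  0.71]
wrist timer 0.72 [645.4  48.3] [39.5 63.7] 28.8
wrist slide_box 0.66 [647.8  46.8] [ 59.9 101.4] 33.8
top timer 0.93 [658.8  62. ] [65.2 62.1] 35.7
top slide_box 0.73 [661.7  61.4] [ 87.6 103. ] 37.6
top red 0.47 [301. 162. 312. 181.] model [298. 165. 312. 181.]
top green 0.77 [244. 204. 263. 217.] model [244. 203. 261. 218.]
top blue 0.7 [275. 181. 293. 196.] model [271. 184. 287. 200.]
scene red 0.67 [264. 176. 284. 211.] model [266. 177. 282. 215.]
scene green 0.94 [273. 228. 292. 265.] model [270. 228. 289. 269.]
scene blue 0.79 [268. 202. 285. 236.] model [268. 201. 285. 240.]
```

```bash
python3 - <<'E'
from go import *
from m import *
HUE["green"]=[(50,95)]
goal={"red":(.598,.1524),"green":(.5,.29),"blue":(.549,.2214)}
for cam in ("top","scene"):
    C=cams.read_camera(cam)
    for col,g in goal.items():
        for ez in (.089,):
            q=proj(C,[*g,ez]); m,x0,y0=blob(C,col,[q[0]-7,q[1]-9,q[0]+8,q[1]+7])
            k,l,st,ce=cv2.connectedComponentsWithStats(m.astype(np.uint8))
            for i in range(1,k):
                if st[i,4]>6: print(cam,col,st[i,4],"err mm",((at(C,*(ce[i]+[x0,y0]),ez)[:2]-g)*1000).round(1))
C=cams.read_camera("top"); g=C["pixels"].max(2)
for col,p in goal.items():  # dark ring/coaster outline vs goal
    u,v=proj(C,[*p,.004]).round().astype(int); m=(g[v-14:v+15,u-14:u+15]<85).astype(np.uint8)
    (cx,cy),r=cv2.minEnclosingCircle(cv2.findNonZero(m)); print(col,"coaster err",((at(C,cx+u-14,cy+v-14,.004)[:2]-p)*1000).round(1),r)
E
```

```text
top red 25 err mm [ 1.9 -1.6]
top green 10 err mm [ 0.8 -4.2]
top blue 21 err mm [ 0.7 -5.9]
scene red 68 err mm [1.4 4.1]
scene green 103 err mm [-1.   1.1]
scene blue 77 err mm [ 0.5 -0.5]
red coaster err [-0.1 -1. ] 10.09994888305664
green coaster err [-0.6  0.3] 10.575000762939453
blue coaster err [-0.5 -4.2] 9.21312141418457
```

```bash
python3 -c "
from workcell import arm; print(arm.sign_off())"
```

```text
the job is handed in; nothing more can be done
None
```

I handed the job in at about 29 s of the 104 s allowed: by final camera measurements, red, blue and green stand on the right, middle and left coasters within about 6 mm of centre, the timer lies face up on the box lid about 3 mm off centre, and I left yellow alone.

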